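# Clamp a brass bar in the bar clamp

### The job

Clamp the brass bar in the upright bar clamp so that it can be filed: press on the thumb rest of the clamp's arm and slide the jaw down the post until its pad bears on the brass and the arm tilts slightly up and binds on the post, without turning the screw yet. Then turn the T-handle clockwise (seen from above) about half a turn more, until it is firmly tight but not so hard that the pad dents the brass. Leave the bar lying where it is, leave the tools around it undisturbed, and let go.

Things in the scene. Friction and masses are not known exactly. Their poses are not given: they have to be found in the camera images.
- bar_clamp: The clamp's fixed part: a wooden board 205 x 84 x 16 mm screwed to the bench, a dark steel anvil plate (56 x 56 mm, top 24 mm above the bench) and an upright flat steel post (22 x 10 mm, top 171 mm above the bench). Origin on the bench top under the screw axis and the anvil's centre; x axis from the anvil to the post (its axis at x = 125 mm), z up.
- thumb_rest (a point): Centre of the top face of the ribbed thumb rest (26 x 26 mm) on the clamp's sliding arm, half-way (60 mm) between screw axis and post. The dark steel arm is 16 mm wide, 20 mm high, its top 4 mm below this point. Press straight down here to slide and bind the jaw; once it is bound the thumb rest feels hard.
- clamp_jaw (a joint): Travel of the sliding jaw down the post, m; grows downward, range -0.02 to 0.06. It slides under a few N of pressing and stays where it is left. The jaw starts with the pad 19 to 37 mm above the brass.
- jaw_tilt (a joint): Tilt of the arm on the post, rad: 0 = level (hanging free), positive = free end up. Pressing on the thumb rest after the pad meets the brass tilts it; it binds at about 0.029. 12 to 16 N of pressing binds it well, and it stays bound when let go. Tightening the screw then springs it slowly on, to about 0.05 at 30 N of clamping force.
- clamp_screw (a joint): Turn of the T-handle, rad; grows clockwise from above, range 0 to 10, starts at 0 to 0.4; at 0 the crossbar lies along the clamp's x axis. It feeds 10 mm a turn; with the pad on the brass the handle keeps its height and the arm rises instead. It turns stiffly (0.12 N m) and stays put; with the jaw bound each rad adds about 9 N of clamping force; an unbound jaw takes up over 2 rad first.
- t_handle (a point): Centre of the wooden T-handle's crossbar: 56 mm long, 11 mm wide, 14 mm high, on top of the screw; 78 mm above the pad's face. 56 mm is along its x axis (horizontal), 11 mm along y. Grasp across the 11 mm from above; the clamp arm lies at least 17 mm below the crossbar's underside.
- clamp_pad: The screw's rod and its round steel pad, 26 mm across, which comes down on the brass. Origin on the screw axis, 34 mm above the pad's face.
- pad_face (a point): Centre of the pad's lower face, on the screw axis.
- brass_bar: The work: a loose brass bar 86 mm long (its y axis) x 26 mm wide x 20 mm high with a small dark spot near each end, lying across the anvil under the pad. Origin at the centre of its underside.
- brass_bar_centre (a point): Centre of the brass bar, 10 mm below its top face.
- file: Bystander: needle file with wooden handle, 165 mm, lying about 85 mm to the left of the clamp's middle, along it.
- round_tin: Bystander: round tin, 35 mm across, 12 mm high, about 85 mm to the right of the clamp's middle.
- loupe: Bystander: black eye loupe, 42 mm across, 35 mm high.
- hammer: Bystander: small hammer, 149 mm long.
- gauge: Bystander: dial gauge lying flat, 70 x 49 x 12 mm.
- spool: Bystander: thread spool, 28 mm across, 30 mm high.
Things that resemble listed ones, but are neither listed nor needed, are in the scene too. Of the things shaped like the brass_bar, the brass one is meant.

How it is judged (in metres and radians):
On the way, in this order (a step that is already met when the one before it is completed fails the run):
1. the jaw is slid down until the pad bears on the brass with more than 6 N and the arm is tilted up more than 0.027 rad (bound), the screw not yet turned beyond 0.7 rad (contact force between clamp_pad and brass_bar above 6 N and value of joint jaw_tilt above 0.027 rad and value of joint clamp_screw below 0.7 rad), for 0.2 s.
2. the screw is tightened until the pad presses the brass with more than 25 N (contact force between clamp_pad and brass_bar above 25 N), for 0.2 s.
At the end, for the whole second after the job is handed in: The pad presses the brass bar with 25 to 75 N, the arm is tilted up more than 0.027 rad (bound on the post), the screw and bar are at rest, and the bar lies within 8 mm of where it was (contact force between clamp_pad and brass_bar between 25 and 75 N and value of joint jaw_tilt above 0.027 rad and velocity of joint clamp_screw below 0.1 rad/s and linear speed of brass_bar below 0.01 m/s and distance of brass_bar_centre from where it was at the start of the episode below 0.008 m); the robot touches nothing.
It fails at once if the pad presses the brass with more than 75 N and dents it (contact force between clamp_pad and brass_bar above 75 N).
It fails at once if the brass bar is shifted more than 10 mm (distance of brass_bar_centre from where it was at the start of the episode above 0.01 m).
It fails at once if a bystander (file, tin, loupe, hammer, gauge, spool) is shifted more than 20 mm (distance of any of file, round_tin, loupe, hammer, gauge, spool from where it was at the start of the episode above 0.02 m).
It also fails if it takes over 61 s, if anything falls off the work surface, if the arm or the gripper's body presses on something with over 40 N, if the wrist force passes 120 N, or if a joint passes its speed limit or range.

### The arm

A 6-joint arm with a two-finger parallel gripper is mounted at the origin on a cart in front of the work surface, level with it; the furniture and walls round the work are solid. World frame = base frame: x ahead of the robot, y to its left, z up, the work surface at z = 0. Lengths are in mm, angles in rad, forces in N, time in s.
With the tool pointing down it reaches from about 275 to 1000 mm from the base axis. Payload 8.4 kg.
Tool frame: the origin (TCP) lies at the very end of the fingers, on their centre line; the grasp point (between the pads) lies 19 mm behind it; x points along the fingers, y is the direction in which the jaws open and shut, and the axes are right-handed (so a half turn about x gives the same grasp; the last joint's range is limited). The gripper opens to 85 mm and grips with 20 to 120 N. Pads are 22 mm wide; open, the fingers measure 114 mm over their backs; the gripper's body (76 mm by 85 mm) begins 54 mm behind the grasp point. The pads swing forward as they close: fully open they stand 13 mm farther back than shut.
Start: joints at [1.179, 0.353, 1.633, -0, 1.155, -0.002], TCP at [237.501, 578.119, 231.281] pointing down, gripper open.
Joint ranges: [-2.63, 2.63], [-0.92, 2.1], [0.06, 2.66], [-1.3, 4.44], [0, 2.69], [-3.02, 3.02]. Speed limits (rad/s): [2.22, 2.22, 2.79, 3.14, 3.14, 3.14].

### API

Orientations are given as [roll, pitch, yaw] about the fixed x, y, z axes, in that order (R = Rz(yaw) Ry(pitch) Rx(roll)).
In Python, from rig import r, grab_frame, camera_params, sign_off gives the robot as it stands.
- The arm moves only by the tool drive_tool, never from a script. Its argument "rows" is one flat list of numbers, 7 for each row, row after row: the shift along the tool's x, y, z in mm, then the turn, a rotation vector about the tool's x, y, z in degrees, then the opening in per cent of the stroke, from 0 (shut) to 100 (fully open). In form: [x, y, z, rx, ry, rz, fingers, x, y, z, rx, ry, rz, fingers, ...]. A call has 1 to 10 rows; each row is the pose to reach, as a shift and turn from the pose measured when the call began, along the tool's axes at that moment; what a row does not reach only later rows make up. A row lasts 1/8 s, in which the tool goes at most 62.5 mm and 10.7 degrees, less where a joint would pass 70% of its speed; a pose out of reach is approached as far as the arm can. A call with a gripper value outside its range is refused whole. The fingers move at their own pace and stop on an object; "newtons" is the grip in N (left out, the last holds). Time passes only in rows, so rows that repeat a pose let the fingers close. It gives the time, the measured TCP pose, the force and the opening at its end, in the units of the state.
- r.sense(): the state, without advancing time (a new reading comes with each control period).
- grab_frame(name): name is "side" or "top"; returns the picture (480x640x3 uint8, red, green, blue); there is no depth.
- camera_params(name): a dict with "vertical_fov" (degrees; the focal length in pixels is half the picture's height over the tangent of half this angle, whatever the lens; pixels are square), "cx", "cy" (the principal point, pixels), "pose" (4x4, takes a point from camera to world coordinates). Camera axes: x right, y down, z forward; pixel columns grow to the right and rows downward; lengths in mm; the calibration is good to about 2 mm. A picture is of the moment at which its call begins. camera_params takes no time and is no camera call.
- sign_off(): hands the job in, once; it reports no verdict.
The state is a dict: "clock": time; "qpos": joint angles; "qvel": joint speeds; "joint_efforts": joint torques, N m; "eef_pos": TCP position; "tcp_rot": TCP orientation; "contact_force": force on the tool from outside, world axes, zero at the start; "wrist_torque": the same for the moment, N m; "opening": opening from 0.0 (shut) to 1.0 (fully open).
Only numpy, scipy, OpenCV 4.12 (cv2) and the standard library are available. Lean on these libraries where they do the work, as an engineer would, in place of code of your own. Each camera call takes 0.05 s, during which the arm holds its last target.

## Working session

There is one attempt and no reset: what is moved stays moved. The work goes in short steps, Python scripts to look and compute and a tool call to move; the robot and the scene stay as the last step left them, time stands still between calls to the robot, and variables do not carry over. Pictures are saved under pics/ and viewed, and the job is handed in when it is done.

Besides the shell and the picture viewer there is one more tool, called as name(argument=value, ...) on one line, values as JSON. drive_tool: Moves the arm, as the interface text tells. Its arguments: {"type":"object","properties":{"rows":{"type":"array","items":{"type":"number"}},"newtons":{"type":"number"}},"required":["rows"]}

```bash
ls; mkdir -p pics; python3 - <<'E'
from rig import r, grab_frame, camera_params
import cv2
for n in ("side","top"):
    im=grab_frame(n); cv2.imwrite(f"pics/{n}0.png",im[:,:,::-1]); p=camera_params(n); print(n,p)
print(r.sense())
E
```

```text
pics
side {'vertical_fov': 54.02270016747305, 'cx': 318.33049016909, 'cy': 247.8936923720037, 'pose': array([[-9.91150702e-01, -8.21115318e-02,  1.04297570e-01,
         4.05295066e+02],
       [-1.32296648e-01,  6.75321188e-01, -7.25561087e-01,
         7.58004603e+02],
       [-1.08574263e-02, -7.32938599e-01, -6.80208149e-01,
         7.89708239e+02],
       [ 0.00000000e+00,  0.00000000e+00,  0.00000000e+00,
         1.00000000e+00]])}
top {'vertical_fov': 51.53174260578974, 'cx': 320.59069742557676, 'cy': 239.3123392371351, 'pose': array([[ 2.37548752e-02, -9.80630725e-01,  1.94419874e-01,
         2.53460371e+02],
       [-9.99710034e-01, -2.25339849e-02,  8.48919942e-03,
         2.07311235e+00],
       [-3.94371526e-03, -1.94565159e-01, -9.80881668e-01,
         1.25578824e+03],
       [ 0.00000000e+00,  0.00000000e+00,  0.00000000e+00,
         1.00000000e+00]])}
{'clock': 0.1, 'qpos': array([ 1.17856937e+00,  3.53574900e-01,  1.63402643e+00, -2.23348393e-05,
        1.15521742e+00, -2.39821433e-03]), 'qvel': array([ 0.00133969, -0.00369637, -0.00121566,  0.00084751,  0.0001525 ,
       -0.00047273]), 'joint_efforts': array([-1.08385135e-03, -6.06350470e+01, -3.42818356e+01, -4.97479084e-05,
        4.11950285e-03,  6.56025327e-05]), 'eef_pos': array([237.36621358, 577.72469077, 230.65351435]), 'tcp_rot': array([-1.5565395 ,  1.56957005, -1.94635921]), 'contact_force': array([-0.93831324, -0.19890691, -0.21917395]), 'wrist_torque': array([0.00146527, 0.04177004, 0.00078968]), 'opening': 1.0004794966472448}
```

View pics/side0.png

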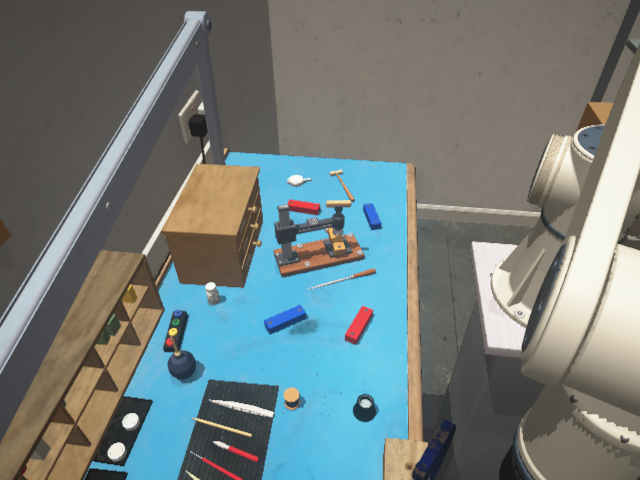

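View pics/top0.png

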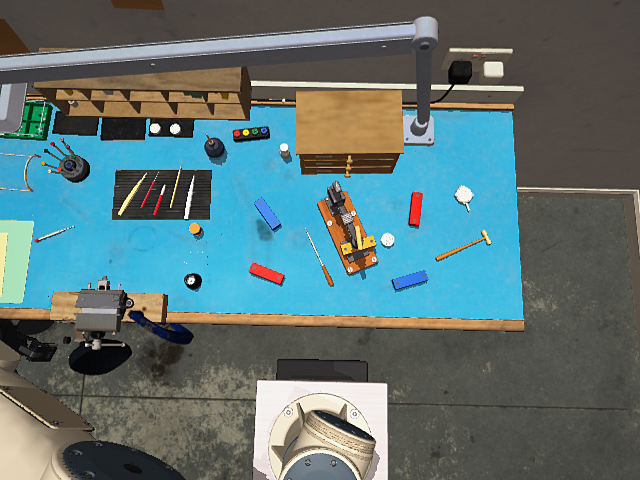

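The whole bench is visible. In the top view the clamp board runs from about (330,195) to (362,270), with the post at the back near (337,190) and the handle and brass near (355,240). In the side view the post is at (285,225) and the handle at (338,203). Next I'll take enlarged crops.

```bash
python3 - <<'E'
import cv2
a=cv2.imread("pics/side0.png")[160:300,250:400]; b=cv2.imread("pics/top0.png")[170:290,290:410]
cv2.imwrite("pics/side0c.png",cv2.resize(a,None,fx=5,fy=4.2857*0+5*0.8333+0.0,interpolation=cv2.INTER_CUBIC) if 0 else cv2.resize(a,(640,597),interpolation=cv2.INTER_CUBIC))
cv2.imwrite("pics/top0c.png",cv2.resize(b,(600,600),interpolation=cv2.INTER_CUBIC))
E
```

```text
(no output)
```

View pics/side0c.png

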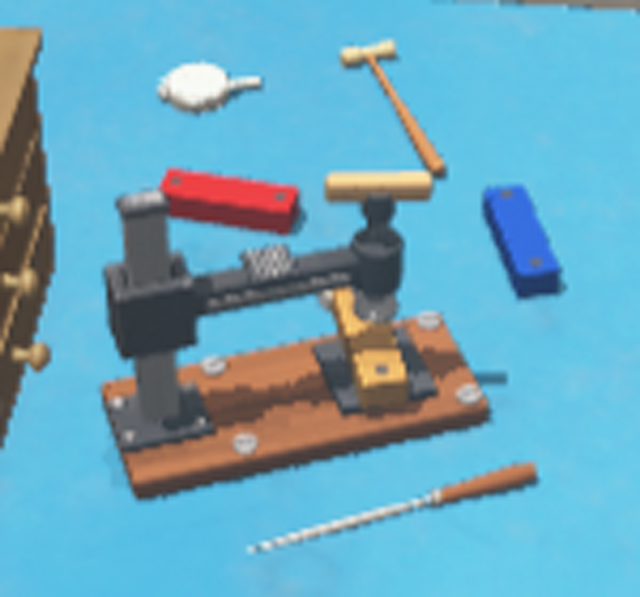

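View pics/top0c.png

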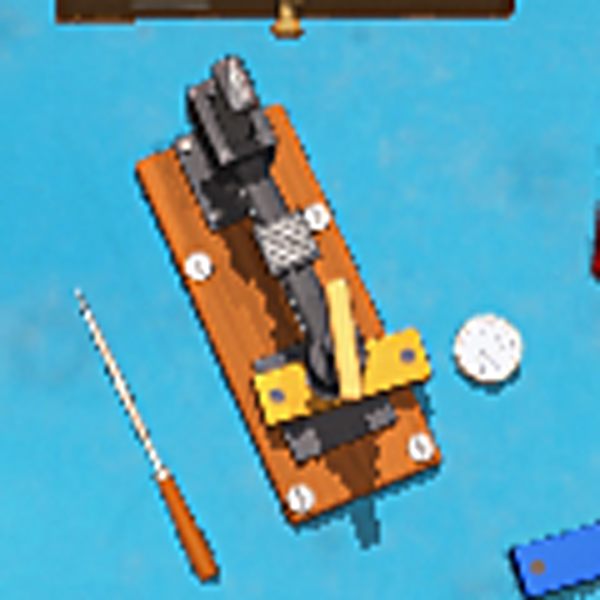

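Candidates shaped like the bar, in top-view pixels: red (415,209), red (267,273), blue (267,213), blue (410,280), and brass (358,246) lying across the anvil. I choose the brass one. The bar under the pad is yellow with dark spots, and the only clamp and T-handle are there, at handle (359,238) and thumb rest (348,218). Now I'll triangulate.

```bash
cat > h.py <<'E'
import numpy as np, cv2
from rig import camera_params
def ray(n,u,v):
    p=camera_params(n); f=240/np.tan(np.radians(p['vertical_fov'])/2)
    d=p['pose'][:3,:3]@np.array([(u-p['cx'])/f,(v-p['cy'])/f,1]); return p['pose'][:3,3],d/np.linalg.norm(d)
def plane(n,u,v,z):
    o,d=ray(n,u,v); return o+d*(z-o[2])/d[2]
def tri(a,b):
    o1,d1=ray("top",*a); o2,d2=ray("side",*b)
    s=np.linalg.lstsq(np.c_[d1,-d2],o2-o1,rcond=None)[0]
    p,q=o1+d1*s[0],o2+d2*s[1]; return (p+q)/2,np.linalg.norm(p-q)
def proj(n,X):
    p=camera_params(n); f=240/np.tan(np.radians(p['vertical_fov'])/2)
    c=p['pose'][:3,:3].T@(np.asarray(X,float)-p['pose'][:3,3]); return np.array([f*c[0]/c[2]+p['cx'],f*c[1]/c[2]+p['cy']])
E
python3 - <<'E'
from h import *
np.set_printoptions(precision=1,suppress=True)
t=lambda x,y:(x/5+290-.4,y/5+170-.4); s=lambda x,y:(x/4.267+250-.38,y/4.267+160-.38)
# board top corners
for nm,c in zip(("BL","BR","FR","FL"),((137,162),(280,105),(440,458),(293,520))): print(nm,plane("top",*t(*c),16))
for nm,c in zip(("s BR?","s..","s"),((103,385),(135,488),(490,408))): print(nm,plane("side",*s(*c),16))
print("screws top",[plane("top",*t(*c),17) for c in ((199,267),(317,216),(421,447),(300,499))])
print("screws side",[plane("side",*s(*c),17) for c in ((245,443),(213,366),(429,320),(469,395))])
print("thumb",tri(t(288,241),s(267,262)))
print("handle",tri(t(344,340),s(379,184)))
print("h ends",tri(t(338,283),s(328,184)),tri(t(351,396),s(432,184)))
print("posttop",tri(t(236,82),s(143,200)))
print("brass spots",tri(t(277,396),s(382,369)),plane("top",*t(277,396),44),plane("top",*t(407,355),44))
E
```

```text
BL [597.1  24.4  16. ]
BR [629.4 -48.9  16. ]
FR [ 446.3 -132.1   16. ]
FL [413.2 -58.5  16. ]
s BR? [629.6 -47.5  16. ]
s.. [596.4  29.7  16. ]
s [411.9 -55.1  16. ]
screws top [array([542. ,  -8.7,  17. ]), array([570.3, -68.7,  17. ]), array([ 451.5, -122.4,   17. ]), array([423.7, -61.8,  17. ])]
screws side [array([542.9, -10.2,  17. ]), array([570.3, -69.6,  17. ]), array([ 451.6, -123.9,   17. ]), array([424.2, -63.2,  17. ])]
thumb (array([533.8, -49.7, 113.4]), np.float64(1.3159062701176332))
handle (array([478.2, -73.9, 151.8]), np.float64(0.07718857628467533))
h ends (array([504.6, -70.9, 151.7]), np.float64(0.01573973507799091)) (array([451.7, -77.2, 152. ]), np.float64(1.5622254155260804))
posttop (array([592.5, -22.4, 170.6]), np.float64(0.707354018970131))
brass spots (array([471.5, -48.4,  44.8]), np.float64(1.1280297000137847)) [471.1 -48.4  44. ] [ 493.3 -112.6   44. ]
```

```bash
cat >> h.py <<'E'
from scipy.spatial.transform import Rotation as Ro
from rig import r
def cur():
    s=r.sense(); return s['eef_pos'],Ro.from_euler('xyz',s['tcp_rot']),s
def down(yaw_y):  # tool x down, tool y at yaw (deg)
    a=np.radians(yaw_y); x=np.array([0,0,-1.]);y=np.array([np.cos(a),np.sin(a),0]);return Ro.from_matrix(np.c_[x,y,np.cross(x,y)])
def delta(P,R):
    p,R0,_=cur(); return R0.inv().apply(np.asarray(P)-p), (R0.inv()*R).as_rotvec(degrees=True)
E
python3 - <<'E'
from h import *
np.set_printoptions(precision=2,suppress=True)
p,R,s=cur(); print(R.as_matrix()); print("y yaw",np.degrees(np.arctan2(*R.as_matrix()[1::-1,1])))
for yw in (114.4,-65.6): print(yw,delta([533,-49.2,200],down(yw)))
E
```

```text
[[-0.    0.38  0.92]
 [-0.    0.92 -0.38]
 [-1.   -0.    0.  ]]
y yaw 67.66497524095901
114.4 (array([  31.24, -467.51,  511.7 ]), array([-46.74,  -0.03,   0.07]))
-65.6 (array([  31.24, -467.51,  511.7 ]), array([133.26,   0.08,   0.03]))
```

drive_tool(rows=[1,-15,16,-2,0,0,0,4,-50,55,-5,0,0,0,6,-90,98,-9,0,0,0,9,-130,142,-13,0,0,0,12,-175,191,-17,0,0,0,14,-220,240,-22,0,0,0,17,-265,289,-26,0,0,0,20,-310,338,-31,0,0,0,23,-345,376,-35,0,0,0,24,-365,398,-37,0,0,0], newtons=40)

```text
clock: 1.35
eef_pos: [467.3, 86.2, 206.8]
tcp_rot: [-2.269, 1.569, -2.013]
contact_force: [-0.0, -0.2, -0.8]
opening: -0.001
```

```bash
python3 - <<'E'
from h import *
np.set_printoptions(precision=2,suppress=True)
print(cur()[2]); print(delta([533,-49.2,190],down(114.4)))
E
```

```text
{'clock': 1.35, 'qpos': array([ 0.18,  0.15,  1.97, -0.  ,  1.03, -1.65]), 'qvel': array([-0.56,  0.11, -0.11,  0.01, -0.  , -0.82]), 'joint_efforts': array([  2.97, -43.71, -30.31,  -0.28,   0.06,   0.8 ]), 'eef_pos': array([467.29,  86.22, 206.84]), 'tcp_rot': array([-2.27,  1.57, -2.01]), 'contact_force': array([-0.01, -0.2 , -0.76]), 'wrist_torque': array([0.05, 0.01, 0.04]), 'opening': -0.0008096859101723165}
(array([  17.  , -147.62,   29.34]), array([-9.75, -0.07,  0.07]))
```

drive_tool(rows=[4,-45,9,-3,0,0,0,9,-90,18,-6,0,0,0,13,-125,25,-9,0,0,0,17,-147.6,29.3,-9.7,0,0,0,17,-147.6,29.3,-9.7,0,0,0,17,-147.6,29.3,-9.7,0,0,0])

```text
clock: 2.1
eef_pos: [532.4, -48.7, 189.8]
tcp_rot: [-2.929, 1.569, -2.504]
contact_force: [-0.4, 0.9, 0.6]
opening: 0.001
```

```bash
python3 - <<'E'
from h import *
from rig import grab_frame
np.set_printoptions(precision=2,suppress=True)
print(delta([533,-49.2,120],down(114.4)), cur()[2]['qpos'])
a=grab_frame("side")[120:300,240:420]; b=grab_frame("top")[150:300,270:420]
cv2.imwrite("pics/m1.png",np.hstack([cv2.resize(a,(400,400),interpolation=cv2.INTER_CUBIC),cv2.resize(b,(400,400),interpolation=cv2.INTER_CUBIC)])[:,:,::-1])
E
```

```text
(array([69.78, -0.66,  0.48]), array([-0.08, -0.11,  0.02])) [-0.09  0.26  1.87 -0.    1.02 -2.09]
```

View pics/m1.png

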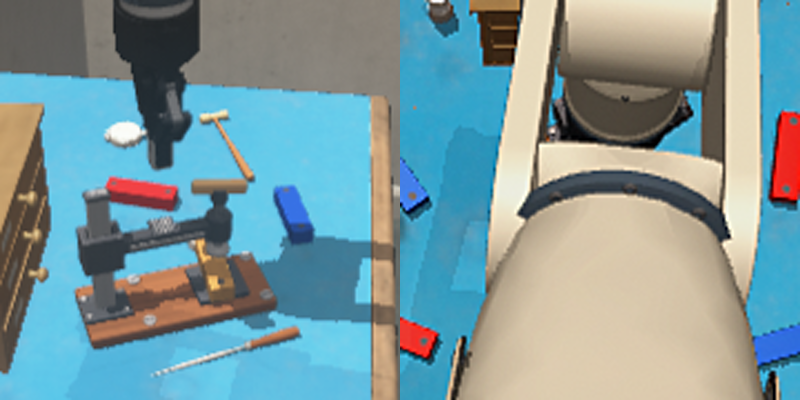

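In the side crop (left half), the shut fingertips at (160,165) are right above the thumb rest at (163,228), clear of the handle at (218,186) and the post. The arm blocks the top camera here. I'll descend.

drive_tool(rows=[15,-0.7,0.5,0,0,0,0,35,-0.7,0.5,0,0,0,0,55,-0.7,0.5,0,0,0,0,66,-0.7,0.5,0,0,0,0,68,-0.7,0.5,0,0,0,0,68,-0.7,0.5,0,0,0,0])

```text
clock: 2.95
eef_pos: [533.5, -48.8, 122.3]
tcp_rot: [-2.401, 1.569, -1.976]
contact_force: [0.4, -0.8, 0.1]
opening: 0.001
```

```bash
python3 - <<'E'
from h import *
from rig import grab_frame
np.set_printoptions(precision=2,suppress=True)
print(delta([533,-49.2,113],down(114.4)))
a=grab_frame("side")[160:300,250:400]
cv2.imwrite("pics/m2.png",cv2.resize(a,(640,597),interpolation=cv2.INTER_CUBIC)[:,:,::-1])
E
```

```text
(array([ 9.27, -0.14, -0.59]), array([-0.  , -0.06,  0.06]))
```

View pics/m2.png

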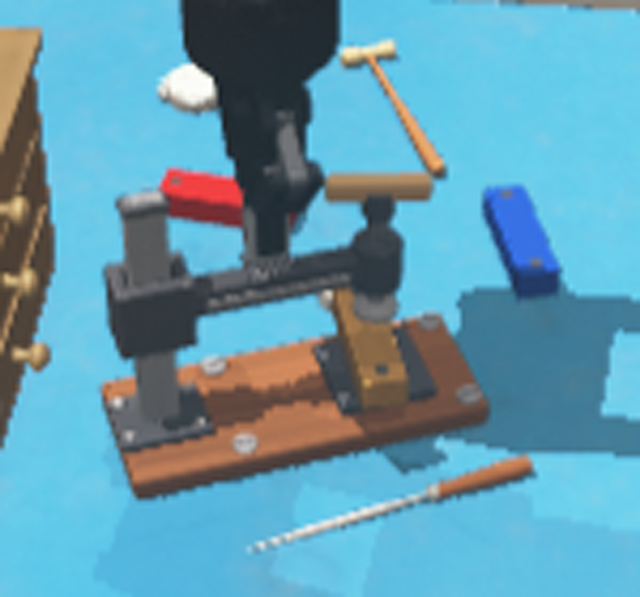

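The fingers are over the thumb rest at (265,262). The linkage only appears to overlap the handle end at (325,185); in plan it clears it by about 20 mm. Now I'll press down slowly and watch the force.

drive_tool(rows=[3,-0.1,-0.6,0,0,0,0,6,-0.1,-0.6,0,0,0,0,8,-0.1,-0.6,0,0,0,0,10,-0.1,-0.6,0,0,0,0,12,-0.1,-0.6,0,0,0,0,14,-0.1,-0.6,0,0,0,0])

```text
clock: 3.75
eef_pos: [533.1, -49.3, 108.5]
tcp_rot: [-2.075, 1.569, -1.649]
contact_force: [-1.6, 0.1, 2.6]
opening: -0.001
```

drive_tool(rows=[2,0,0,0,0,0,0,4,0,0,0,0,0,0,6,0,0,0,0,0,0,8,0,0,0,0,0,0,10,0,0,0,0,0,0,12,0,0,0,0,0,0])

```text
clock: 4.5
eef_pos: [533.1, -49.3, 96.3]
tcp_rot: [-2.087, 1.569, -1.661]
contact_force: [-0.6, 0.2, 2.6]
opening: 0.0
```

```bash
python3 - <<'E'
from h import *
from rig import grab_frame
a=grab_frame("side")[160:300,250:400]
cv2.imwrite("pics/m3.png",cv2.resize(a,(640,597),interpolation=cv2.INTER_CUBIC)[:,:,::-1])
print(cur()[2])
E
```

```text
{'clock': 4.55, 'qpos': array([-9.40262377e-02,  3.88274084e-01,  1.93640235e+00, -1.88812769e-03,
        8.16926691e-01, -2.08921633e+00]), 'qvel': array([ 0.0009366 , -0.00137642, -0.00096125,  0.00246075,  0.0034618 ,
       -0.00093417]), 'joint_efforts': array([-1.37608163e-01, -5.45542359e+01, -2.54039204e+01, -5.82261791e-02,
        1.90148251e-01, -1.29211621e-03]), 'eef_pos': array([533.12824297, -49.24346823,  96.12956275]), 'tcp_rot': array([-2.09747285,  1.56941976, -1.67178672]), 'contact_force': array([-0.16359732, -0.40647392,  0.7097172 ]), 'wrist_torque': array([ 0.02922375, -0.05366101,  0.02767602]), 'opening': -0.0006061796684144312}
```

View pics/m3.png

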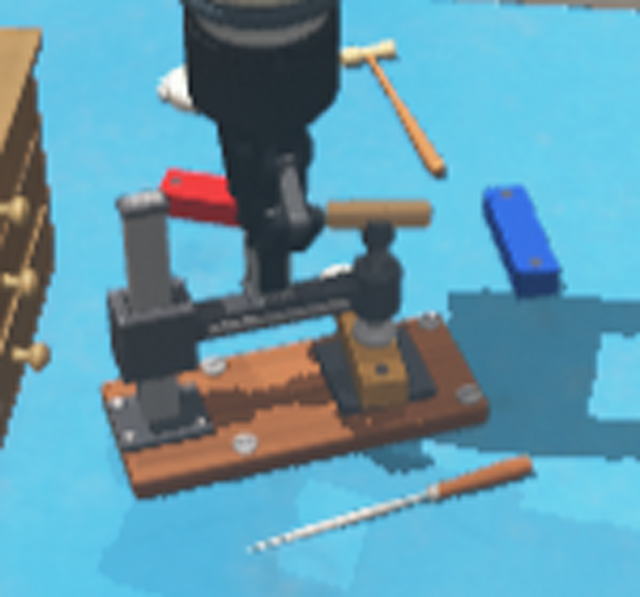

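The jaw has slid down: the handle dropped from row 184 to 213 in the crop, and the pad is just above the brass at (377,335). I'll continue in 1 mm rows.

drive_tool(rows=[1,0,0,0,0,0,0,2,0,0,0,0,0,0,3,0,0,0,0,0,0,4,0,0,0,0,0,0,5,0,0,0,0,0,0])

```text
clock: 5.18
eef_pos: [533.8, -49.1, 91.8]
tcp_rot: [-1.186, 1.569, -0.761]
contact_force: [-2.1, 2.0, 11.1]
opening: -0.001
```

drive_tool(rows=[0.5,0,0,0,0,0,0,0.5,0,0,0,0,0,0])

```text
clock: 5.42
eef_pos: [533.9, -49.0, 91.7]
tcp_rot: [-1.088, 1.569, -0.663]
contact_force: [-3.1, 1.1, 7.8]
opening: -0.002
```

drive_tool(rows=[0.9,0,0,0,0,0,0,0.9,0,0,0,0,0,0])

```text
clock: 5.68
eef_pos: [534.1, -49.0, 91.4]
tcp_rot: [-0.891, 1.569, -0.466]
contact_force: [-2.1, 1.0, 8.8]
opening: -0.002
```

drive_tool(rows=[1.0,0,0.3,0,0,0,0,1.0,0,0.3,0,0,0,0,1.0,0,0.3,0,0,0,0])

```text
clock: 6.05
eef_pos: [534.4, -48.8, 90.9]
tcp_rot: [-0.877, 1.569, -0.452]
contact_force: [-2.3, -0.7, 9.0]
opening: -0.001
```

drive_tool(rows=[1.0,0,-0.8,0,0,0,0,1.0,0,-0.8,0,0,0,0,1.0,0,-0.8,0,0,0,0])

```text
clock: 6.42
eef_pos: [534.4, -48.9, 90.8]
tcp_rot: [-0.598, 1.567, -0.173]
contact_force: [-1.7, 1.9, 10.8]
opening: -0.0
```

drive_tool(rows=[1.2,0,-0.5,0,0,0,0,1.2,0,-0.5,0,0,0,0,1.2,0,-0.5,0,0,0,0])

```text
clock: 6.8
eef_pos: [534.5, -48.9, 90.7]
tcp_rot: [-0.495, 1.566, -0.07]
contact_force: [-3.9, 1.9, 14.4]
opening: -0.002
```

```bash
python3 - <<'E'
from h import *
from rig import grab_frame
a=grab_frame("side")[160:300,250:400]
cv2.imwrite("pics/m4.png",cv2.resize(a,(640,597),interpolation=cv2.INTER_CUBIC)[:,:,::-1])
s=cur()[2];print(s['contact_force'],s['eef_pos'],s['wrist_torque'])
E
```

```text
[-2.5982951   1.2040758  14.89864487] [534.46687927 -48.89215291  90.69302116] [0.26051256 0.62910417 0.03138583]
```

View pics/m4.png

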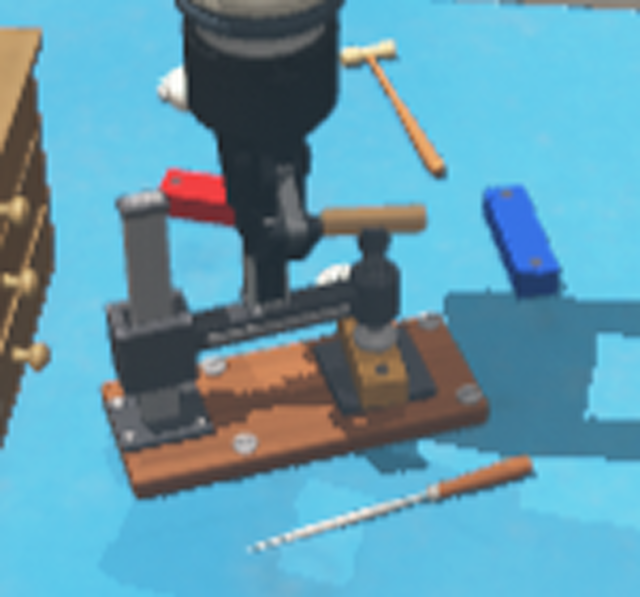

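The arm now tilts up: the crossbar slopes and has shifted left to (375,220), and the pad is on the brass at (377,338). The press is 14.9 N and the rest is hard. I'll hold a moment longer, then back off upward.

drive_tool(rows=[1.25,0,0,0,0,0,0,1.25,0,0,0,0,0,0,1.25,0,0,0,0,0,0])

```text
clock: 7.22
eef_pos: [534.5, -48.8, 90.6]
tcp_rot: [-0.492, 1.566, -0.067]
contact_force: [-4.7, 1.3, 17.5]
opening: -0.002
```

drive_tool(rows=[-2,0,0,0,0,0,0,-8,0,0,0,0,0,0,-25,0,0,0,0,0,0,-50,0,0,0,0,0,0,-75,0,0,0,0,0,0,-95,0,0,0,0,0,0,-100,0,0,0,0,0,0,-100,0,0,0,0,0,0])

```text
clock: 8.22
eef_pos: [534.1, -48.8, 190.9]
tcp_rot: [-0.487, 1.565, -0.062]
contact_force: [-0.2, 0.5, 0.2]
opening: -0.001
```

```bash
python3 - <<'E'
from h import *
from rig import grab_frame
a=grab_frame("side");cv2.imwrite("pics/side5.png",a[:,:,::-1])
cv2.imwrite("pics/m5.png",cv2.resize(a[160:300,250:400],(640,597),interpolation=cv2.INTER_CUBIC)[:,:,::-1])
E
```

```text
(no output)
```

View pics/m5.png

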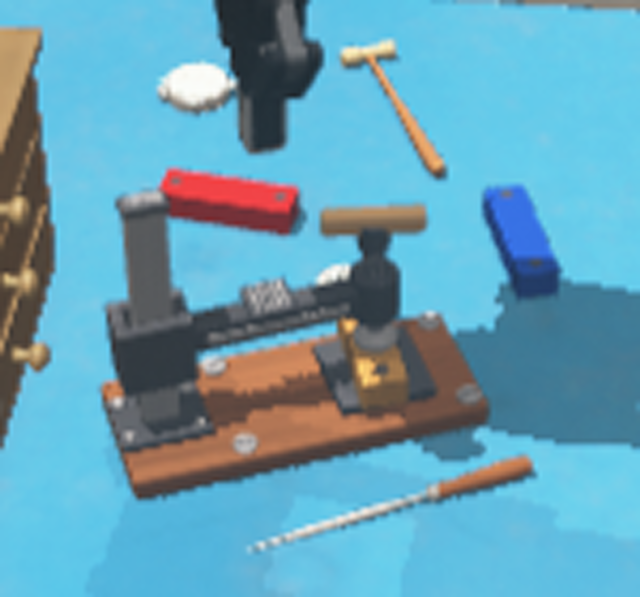

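```bash
python3 - <<'E'
from h import *
np.set_printoptions(precision=2,suppress=True)
s=lambda x,y:(x/4.267+250-.38,y/4.267+160-.38)
for c in ((375,215),(324,218),(425,213)): print(plane("side",*s(*c),129))
H=[480.3,-73.0]
print(delta([*H,190],down(96.8)))
E
```

```text
[480.27 -76.61 129.  ]
[506.74 -70.87 129.  ]
[454.17 -81.44 129.  ]
(array([  0.1 ,  -0.01, -58.68]), array([17.56,  0.24,  0.08]))
```

drive_tool(rows=[0,30,4,0,0,0,40,0,80,10,0,0,0,40,0,130,15,0,0,0,40,0,180,21,0,0,0,40,0,230,27,0,0,0,40,0,270,31,0,0,0,40,0,290,34,0,0,0,40,0,290,34,0,0,0,40])

```text
clock: 9.28
eef_pos: [444.3, 230.3, 189.0]
tcp_rot: [-0.713, 1.568, -0.286]
contact_force: [0.5, 0.2, 0.7]
opening: 0.402
```

```bash
python3 - <<'E'
from h import *
from rig import grab_frame
a=grab_frame("side");b=grab_frame("top");cv2.imwrite("pics/side6.png",a[:,:,::-1]);cv2.imwrite("pics/top6.png",b[:,:,::-1])
cv2.imwrite("pics/m6.png",np.hstack([cv2.resize(a[190:260,310:360],(400,560),interpolation=cv2.INTER_CUBIC),cv2.resize(b[215:265,340:375],(400,560),interpolation=cv2.INTER_CUBIC)])[:,:,::-1])
cv2.imwrite("pics/top6c.png",cv2.resize(b[170:290,290:410],(600,600),interpolation=cv2.INTER_CUBIC)[:,:,::-1])
E
```

```text
(no output)
```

View pics/m6.png

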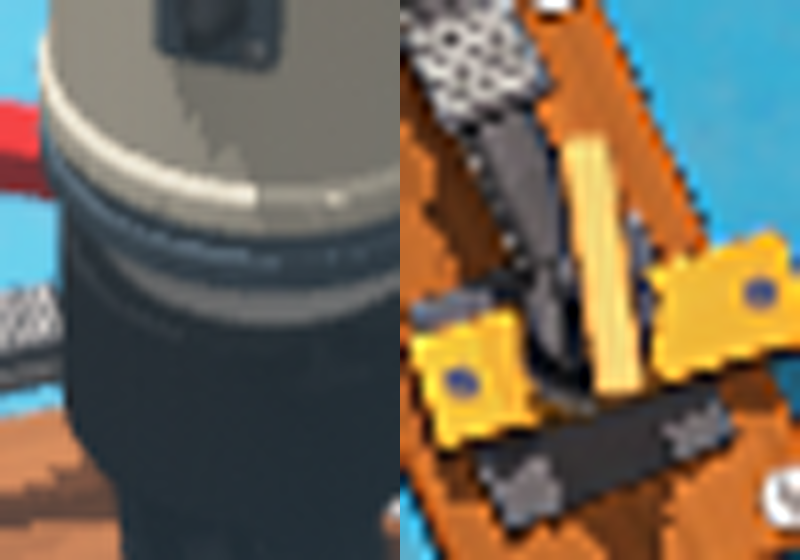

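View pics/top6c.png

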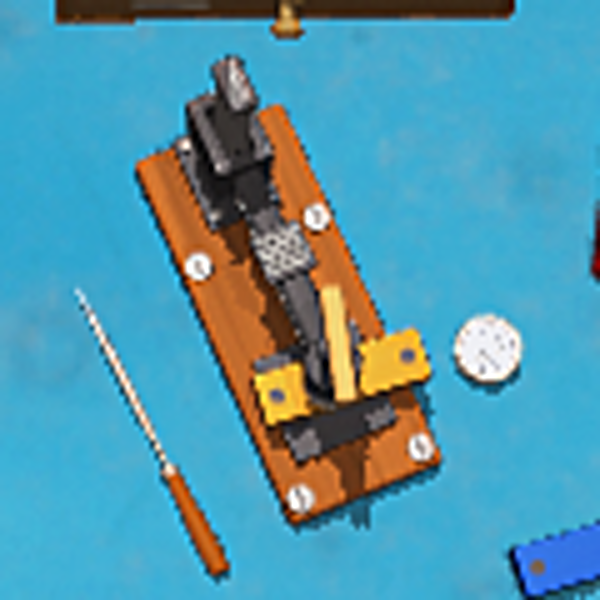

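```bash
python3 - <<'E'
from h import *
np.set_printoptions(precision=2,suppress=True)
s=lambda x,y:(x/4.267+250-.38,y/4.267+160-.38)
m=lambda x,y:((x-400)/11.43+340-.46,y/11.2+215-.46)
print(tri(m(604,264),s(375,215)),tri(m(586,138),s(324,218)),tri(m(621,391),s(425,213)))
for z in (129,131): print(plane("top",*m(604,264),z),plane("top",*m(586,138),z-.8),plane("top",*m(621,391),z+.8))
t0=cv2.imread("pics/top0.png");t6=cv2.imread("pics/top6.png")
# file handle mask compare
for t in (t0,t6):
    c=t[225:295,300:338].astype(int); k=((c[:,:,2]-c[:,:,0])>40).astype(np.uint8)
    n,l,st,ce=cv2.connectedComponentsWithStats(k); i=1+np.argmax(st[1:,4]); print("file handle",ce[i]+[300,225],st[i])
E
```

```text
(array([480.43, -72.86, 132.1 ]), np.float64(1.0319475855709166)) (array([507.13, -69.06, 130.61]), np.float64(1.2541580048844603)) (array([454.11, -76.48, 132.96]), np.float64(0.4671433939814034))
[481.58 -73.12 129.  ] [508.32 -69.26 128.2 ] [454.91 -76.73 129.8 ]
[481.18 -72.98 131.  ] [507.86 -69.14 130.2 ] [454.55 -76.59 131.8 ]
file handle [333.76 233.42] [ 27   0  11  25 148]
file handle [333.76 233.42] [ 27   0  11  25 148]
```

```bash
python3 - <<'E'
from h import *
np.set_printoptions(precision=2,suppress=True)
print(delta([480.5,-72.9,175],down(98)))
for n in ("top0","top6"):
    t=cv2.imread(f"pics/{n}.png"); c=t[258:292,318:340].astype(int); k=((c[:,:,2]-c[:,:,0])>30).astype(np.uint8)
    nn,l,st,ce=cv2.connectedComponentsWithStats(k); i=1+np.argmax(st[1:,4]); print("file handle",ce[i]+[318,258],st[i])
E
```

```text
(array([  14.62, -289.63,  -92.15]), array([16.39,  0.16,  0.11]))
file handle [327.04 275.45] [ 3  6 12 22 82]
file handle [328.65 274.14] [ 4  5 14 22 84]
```

drive_tool(rows=[0,-30,-10,2,0,0,40,0,-80,-25,5,0,0,40,0,-130,-41,8,0,0,40,0,-180,-57,11,0,0,40,5,-230,-73,14,0,0,40,10,-270,-86,16,0,0,40,14.6,-289.6,-92.2,16.4,0.2,0.1,40,14.6,-289.6,-92.2,16.4,0.2,0.1,40,14.6,-289.6,-92.2,16.4,0.2,0.1,40])

```text
clock: 10.5
eef_pos: [480.1, -73.0, 174.9]
tcp_rot: [-3.063, 1.57, -2.924]
contact_force: [0.0, -0.3, -0.1]
opening: 0.4
```

```bash
python3 - <<'E'
from h import *
from rig import grab_frame
np.set_printoptions(precision=2,suppress=True)
print(delta([480.5,-72.9,110],down(98)))
a=grab_frame("side")
cv2.imwrite("pics/m7.png",cv2.resize(a[160:300,250:400],(640,597),interpolation=cv2.INTER_CUBIC)[:,:,::-1])
E
```

```text
(array([64.92,  0.07,  0.51]), array([-0.06, -0.06,  0.  ]))
```

View pics/m7.png

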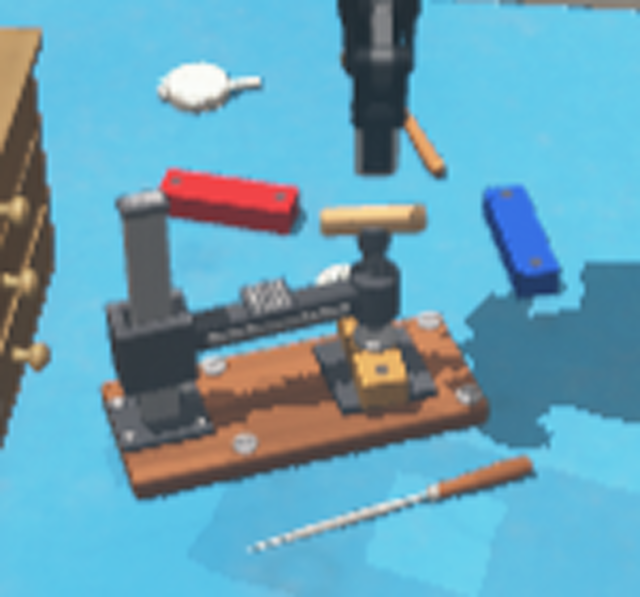

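The fingers (377,170) straddle the crossbar, whose centre is at (375,217). The jaw is still tilted, so it is still bound. I'll descend and close.

drive_tool(rows=[15,0,0.5,0,0,0,40,35,0,0.5,0,0,0,40,52,0,0.5,0,0,0,40,62,0,0.5,0,0,0,40,65,0,0.5,0,0,0,40,65,0,0.5,0,0,0,40,65,0,0.5,0,0,0,40])

```text
clock: 11.42
eef_pos: [481.0, -72.6, 110.5]
tcp_rot: [-1.485, 1.57, -1.345]
contact_force: [0.4, -0.3, 0.4]
opening: 0.398
```

```bash
python3 - <<'E'
from h import *
from rig import grab_frame
np.set_printoptions(precision=2,suppress=True)
print(delta([480.5,-72.9,110],down(98)))
a=grab_frame("side")
cv2.imwrite("pics/m8.png",cv2.resize(a[190:260,310:370],(600,700*600//700),interpolation=cv2.INTER_CUBIC)[:,:,::-1])
E
```

```text
(array([ 0.51, -0.23, -0.56]), array([-0.01,  0.  ,  0.02]))
```

View pics/m8.png

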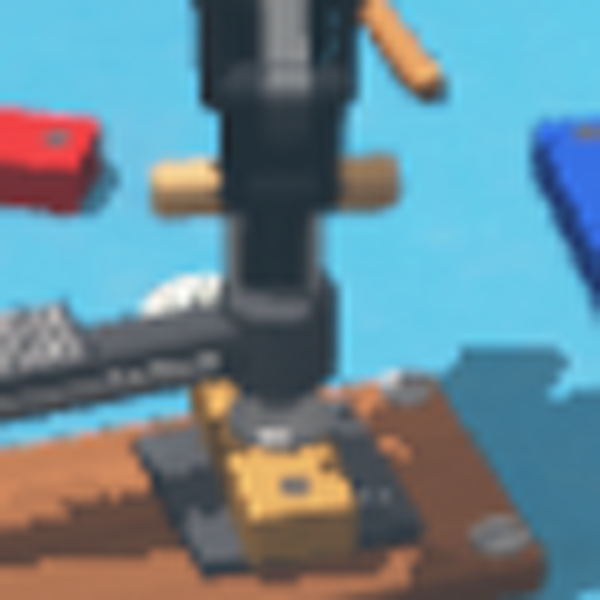

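Near finger stands in front of the crossbar's middle (275,190), with no contact force. I'll close on it.

drive_tool(rows=[0,-0.2,-0.6,0,0,0,20,0,-0.2,-0.6,0,0,0,5,0,-0.2,-0.6,0,0,0,5,0,-0.2,-0.6,0,0,0,0,0,-0.2,-0.6,0,0,0,0,0,-0.2,-0.6,0,0,0,0], newtons=40)

```text
clock: 12.22
eef_pos: [480.7, -73.3, 111.0]
tcp_rot: [-1.044, 1.57, -0.904]
contact_force: [-1.3, -3.0, 5.7]
opening: 0.196
```

```bash
python3 - <<'E'
from h import *
np.set_printoptions(precision=2,suppress=True)
s=cur()[2];print(s)
E
```

```text
{'clock': 12.225, 'qpos': array([-0.15,  0.3 ,  2.03, -0.  ,  0.81, -1.86]), 'qvel': array([ 0.,  0., -0.,  0., -0.,  0.]), 'joint_efforts': array([  1.78, -45.04, -24.25,   0.9 ,  -0.39,  -0.01]), 'eef_pos': array([480.71, -73.29, 110.99]), 'tcp_rot': array([-1.04,  1.57, -0.9 ]), 'contact_force': array([-1.33, -2.96,  5.74]), 'wrist_torque': array([-0.63,  0.28, -0.02]), 'opening': 0.19611508217524973}
```

The opening stopped at 0.196, about 16.7 mm, which matches the knob under the crossbar rather than the 11 mm bar. The tips are too low, so I'll open, raise 8 mm and close again.

drive_tool(rows=[0,0,0,0,0,0,40,0,0,0,0,0,0,40,-8,0,0,0,0,0,40,-8,0,0,0,0,0,40,-8,0,0,0,0,0,40])

```text
clock: 12.85
eef_pos: [480.8, -73.3, 119.1]
tcp_rot: [-0.856, 1.569, -0.716]
contact_force: [-1.2, -0.5, 0.6]
opening: 0.4
```

drive_tool(rows=[0,0,0,0,0,0,20,0,0,0,0,0,0,5,0,0,0,0,0,0,5,0,0,0,0,0,0,0,0,0,0,0,0,0,0,0,0,0,0,0,0,0])

```text
clock: 13.6
eef_pos: [480.8, -73.4, 119.2]
tcp_rot: [-0.929, 1.569, -0.79]
contact_force: [-1.4, -2.5, 4.5]
opening: 0.178
```

```bash
python3 - <<'E'
from h import *
from rig import grab_frame
np.set_printoptions(precision=2,suppress=True)
print(delta([480.5,-72.9,119],down(98)),cur()[2]['contact_force'],cur()[2]['wrist_torque'])
a=grab_frame("side")
cv2.imwrite("pics/m9.png",cv2.resize(a[190:260,310:370],(600,600),interpolation=cv2.INTER_CUBIC)[:,:,::-1])
E
```

```text
(array([ 0.19,  0.49, -0.22]), array([-0.  ,  0.06,  0.07])) [-1.41 -2.55  4.53] [-0.42  0.27  0.04]
```

View pics/m9.png

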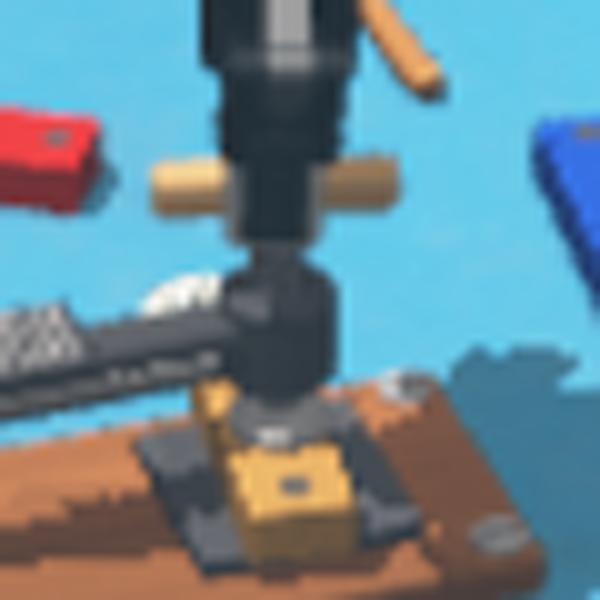

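The grip is at the crossbar, with the fingertips about at the bar's underside and the forces small. The opening of 0.178 is larger than an 11 mm bar would suggest. I'll test with a 24° turn and check that the crossbar follows.

drive_tool(rows=[0,0,0,6,0,0,0,0,0,0,12,0,0,0,0,0,0,18,0,0,0,0,0,0,24,0,0,0,0,0,0,24,0,0,0])

```text
clock: 14.28
eef_pos: [480.8, -73.6, 119.2]
tcp_rot: [-0.712, 1.569, -0.99]
contact_force: [-0.8, -4.5, 4.8]
opening: 0.181
```

```bash
python3 - <<'E'
from h import *
from rig import grab_frame
np.set_printoptions(precision=2,suppress=True)
s=cur()[2];print(s['contact_force'],s['wrist_torque'],s['opening'],s['eef_pos'],s['qpos'])
a=grab_frame("side")
cv2.imwrite("pics/m10.png",cv2.resize(a[190:260,310:370],(600,600),interpolation=cv2.INTER_CUBIC)[:,:,::-1])
E
```

```text
[-0.82 -4.54  4.76] [-0.94  0.27  0.02] 0.18059117135949504 [480.75 -73.61 119.18] [-0.15  0.29  2.03 -0.    0.83 -1.45]
```

View pics/m10.png

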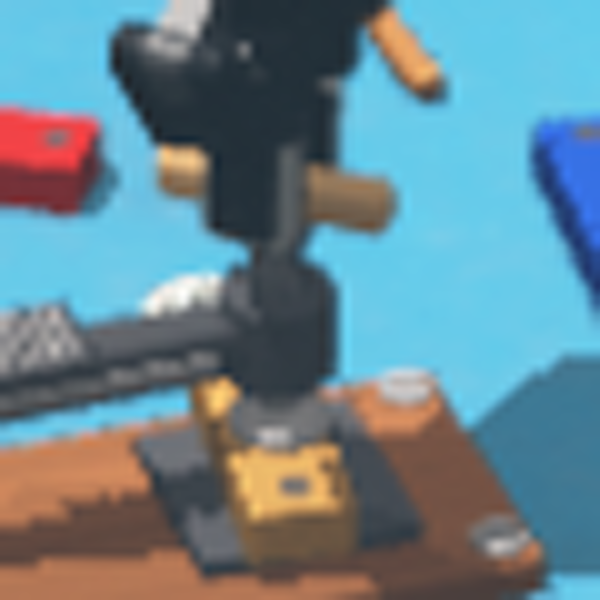

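The crossbar follows clockwise: its right end went from (370,185) to (360,205), and the brass spot stays at (295,487). I'll continue.

drive_tool(rows=[0,0,0,7,0,0,0,0,0,0,14,0,0,0,0,0,0,21,0,0,0,0,0,0,28,0,0,0,0,0,0,35,0,0,0,0,0,0,42,0,0,0,0,0,0,49,0,0,0,0,0,0,56,0,0,0,0,0,0,56,0,0,0,0,0,0,56,0,0,0])

```text
clock: 15.58
eef_pos: [480.0, -74.0, 119.1]
tcp_rot: [-0.495, 1.568, -1.747]
contact_force: [-2.5, -6.2, 5.9]
opening: 0.186
```

```bash
python3 - <<'E'
from h import *
from rig import grab_frame
np.set_printoptions(precision=2,suppress=True)
s=cur()[2];print(s['contact_force'],s['wrist_torque'],s['opening'],s['eef_pos'],s['qpos'])
a=grab_frame("side")
cv2.imwrite("pics/m11.png",cv2.resize(a[190:260,310:370],(600,600),interpolation=cv2.INTER_CUBIC)[:,:,::-1])
E
```

```text
[-2.52 -6.22  5.92] [-1.2   0.85  0.1 ] 0.18604746488398663 [480.05 -74.01 119.08] [-0.15  0.29  2.03 -0.    0.83 -0.47]
```

View pics/m11.png

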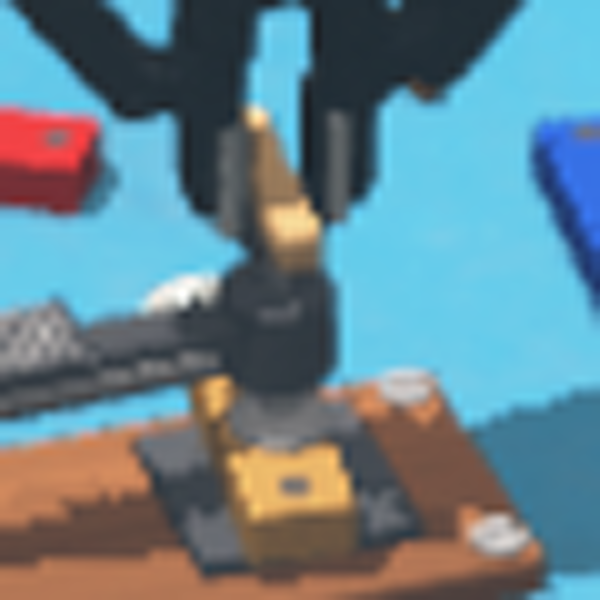

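The crossbar now points toward the camera, from far end (258,112) to near end (292,212). The pads at x≈245 and 325 are wider apart than the bar, so I'll measure the bar's yaw to see how it is being held.

```bash
python3 - <<'E'
from h import *
np.set_printoptions(precision=2,suppress=True)
m=lambda x,y:(310+x/10-.45,190+y/8.571-.44)
a=plane("side",*m(258,112),131);b=plane("side",*m(293,205),131);print(a,b,np.linalg.norm(a-b),np.degrees(np.arctan2(*(b-a)[1::-1])),(a+b)/2)
p,R,_=cur();print("tool y yaw",np.degrees(np.arctan2(*R.as_matrix()[1::-1,1])))
E
```

```text
[ 487.74 -100.59  131.  ] [475.78 -62.04 131.  ] 40.36619488868908 107.2332104452856 [481.76 -81.31 131.  ]
tool y yaw 18.30478489325003
```

```bash
python3 - <<'E'
from h import *
from rig import grab_frame
a=grab_frame("side");b=a[190:235,315:360]
cv2.imwrite("pics/m12.png",cv2.resize(b,(600,600),interpolation=cv2.INTER_CUBIC)[:,:,::-1])
E
```

```text
(no output)
```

View pics/m12.png

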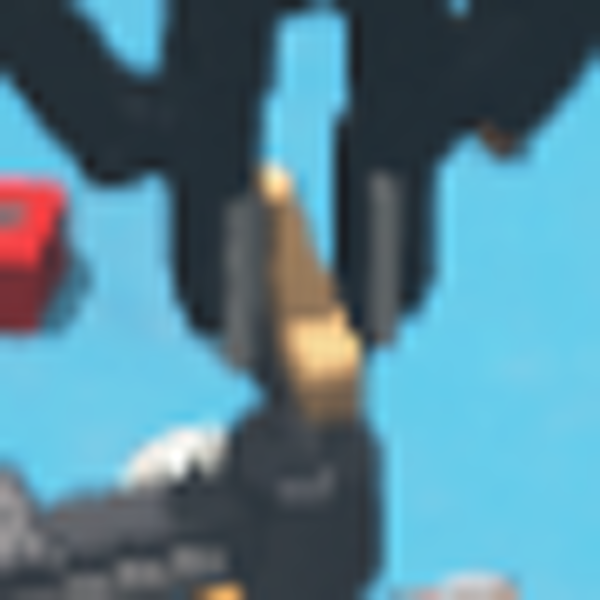

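```bash
python3 - <<'E'
from h import *
np.set_printoptions(precision=2,suppress=True)
m=lambda x,y:(315+x/13.33-.46,190+y/13.33-.46)
a=plane("side",*m(272,172),131);b=plane("side",*m(326,372),131);print(a,b,np.linalg.norm(a-b),np.degrees(np.arctan2(*(b-a)[1::-1])),(a+b)/2)
# expected top-face corners of the bar for yaws, as crop pixels
for yw in (108,100,120):
    d=np.array([np.cos(np.radians(yw)),np.sin(np.radians(yw)),0]);n=np.array([-d[1],d[0],0]);c=np.array([480.5,-73,131.3])
    print(yw,[((proj("side",c+28*i*d+5.5*j*n)+.46-[315,190])*13.33).round() for i,j in((-1,-1),(-1,1),(1,1),(1,-1))])
# pad inner faces, near side edge: tool y +-w/2, z edge 11, heights 119..150
p,R,_=cur();R=R.as_matrix()
for w in (11,16):
  for sg in(1,-1):
    for zz in (11,-11):
      print(w,sg,zz,[((proj("side",p+R[:,1]*sg*w/2+R[:,2]*zz-R[:,0]*h)+.46-[315,190])*13.33).round() for h in (0,30)])
E
```

```text
[ 488.73 -101.17  131.  ] [474.05 -48.15 131.  ] 55.013488628290645 105.47921195225541 [481.39 -74.66 131.  ]
108 [array([237., 180.]), array([300., 172.]), array([371., 374.]), array([306., 382.])]
100 [array([259., 175.]), array([323., 173.]), array([348., 379.]), array([282., 381.])]
120 [array([207., 190.]), array([265., 174.]), array([402., 363.]), array([342., 380.])]
11 1 11 [array([260., 293.]), array([262., 153.])]
11 1 -11 [array([287., 372.]), array([289., 232.])]
11 -1 11 [array([322., 285.]), array([326., 145.])]
11 -1 -11 [array([351., 364.]), array([354., 224.])]
16 1 11 [array([245., 294.]), array([247., 154.])]
16 1 -11 [array([272., 374.]), array([275., 234.])]
16 -1 11 [array([337., 283.]), array([340., 143.])]
16 -1 -11 [array([365., 362.]), array([369., 222.])]
```

The bar turned about 82°, so it follows without slip. But the pads are about 17 mm apart and held by the knob's shoulder (hence the +5 N upward), not by the bar's sides. I'll regrip 5 mm higher for a solid hold.

drive_tool(rows=[0,0,0,0,0,0,40,0,0,0,0,0,0,40,-5,0,0,0,0,0,40,-5,0,0,0,0,0,40,-5,0.5,0,0,0,0,20,-5,0.5,0,0,0,0,5,-5,0.5,0,0,0,0,0,-5,0.5,0,0,0,0,0,-5,0.5,0,0,0,0,0,-5,0.5,0,0,0,0,0])

```text
clock: 16.92
eef_pos: [480.3, -73.9, 124.3]
tcp_rot: [-0.666, 1.568, -1.917]
contact_force: [-2.5, -0.5, 4.8]
opening: 0.168
```

```bash
python3 - <<'E'
from h import *
from rig import grab_frame
np.set_printoptions(precision=2,suppress=True)
s=cur()[2];print(s['contact_force'],s['wrist_torque'],s['opening'],s['eef_pos'],s['qpos'])
a=grab_frame("side");b=a[190:235,315:360]
cv2.imwrite("pics/m13.png",cv2.resize(b,(600,600),interpolation=cv2.INTER_CUBIC)[:,:,::-1])
E
```

```text
[-2.53 -0.49  4.77] [-0.1   0.46  0.  ] 0.1681284465053342 [480.29 -73.93 124.33] [-0.15  0.28  2.02 -0.    0.84 -0.47]
```

View pics/m13.png

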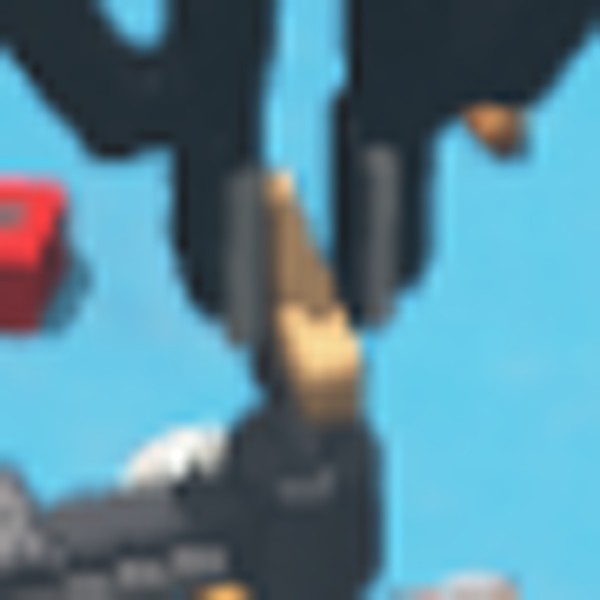

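The opening changes only slightly with height (0.168), so the finger pads must splay a little while still holding the bar. The grip is good and centred, and I'll keep turning.

drive_tool(rows=[0,0,0,7,0,0,0,0,0,0,14,0,0,0,0,0,0,21,0,0,0,0,0,0,28,0,0,0,0,0,0,35,0,0,0,0,0,0,42,0,0,0,0,0,0,49,0,0,0,0,0,0,56,0,0,0,0,0,0,56,0,0,0,0,0,0,56,0,0,0])

```text
clock: 18.23
eef_pos: [480.0, -73.9, 124.3]
tcp_rot: [0.144, 1.568, -2.082]
contact_force: [-3.3, 0.3, 4.0]
opening: 0.168
```

```bash
python3 - <<'E'
from h import *
from rig import grab_frame
np.set_printoptions(precision=2,suppress=True)
s=cur()[2];print(s['contact_force'],s['wrist_torque'],s['opening'],s['eef_pos'],s['qpos'])
a=grab_frame("side")
cv2.imwrite("pics/m14.png",cv2.resize(a[160:300,250:400],(640,597),interpolation=cv2.INTER_CUBIC)[:,:,::-1])
E
```

```text
[-3.3   0.27  3.98] [-0.09  0.42  0.05] 0.1680022031004128 [480.04 -73.94 124.34] [-0.15  0.28  2.02 -0.    0.84  0.5 ]
```

View pics/m14.png

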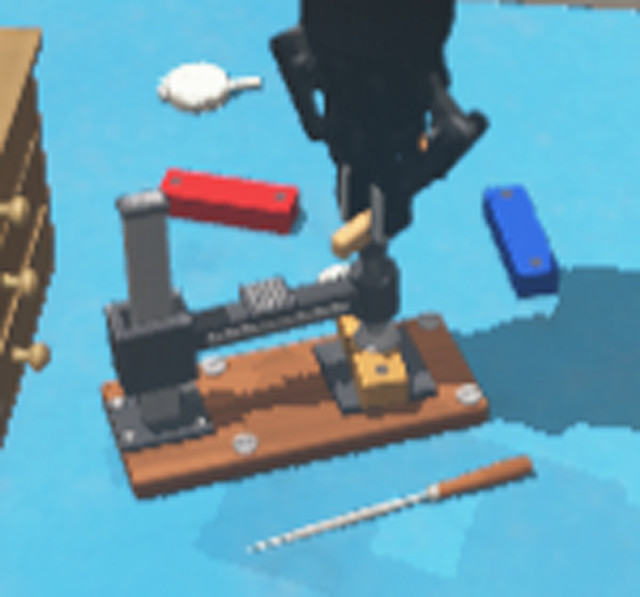

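drive_tool(rows=[0,0,0,7,0,0,0,0,0,0,14,0,0,0,0,0,0,21,0,0,0,0,0,0,28,0,0,0,0,0,0,35,0,0,0,0,0,0,42,0,0,0,0,0,0,49,0,0,0,0,0,0,56,0,0,0,0,0,0,56,0,0,0,0,0,0,56,0,0,0])

```text
clock: 19.52
eef_pos: [480.1, -73.9, 124.3]
tcp_rot: [1.139, 1.568, -2.062]
contact_force: [-1.0, 0.5, 3.1]
opening: 0.167
```

```bash
python3 - <<'E'
from h import *
from rig import grab_frame
np.set_printoptions(precision=2,suppress=True)
s=cur()[2];print(s['contact_force'],s['wrist_torque'],s['opening'],s['eef_pos'],s['qpos'])
p,R,_=cur();print("tool y yaw",np.degrees(np.arctan2(*R.as_matrix()[1::-1,1])))
a=grab_frame("side")
cv2.imwrite("pics/m15.png",cv2.resize(a[160:300,250:400],(640,597),interpolation=cv2.INTER_CUBIC)[:,:,::-1])
E
```

```text
[-0.98  0.52  3.14] [-0.16  0.25  0.14] 0.1667987714472121 [480.11 -73.91 124.32] [-0.15  0.28  2.02 -0.    0.84  1.48]
tool y yaw -93.37062727282222
```

View pics/m15.png

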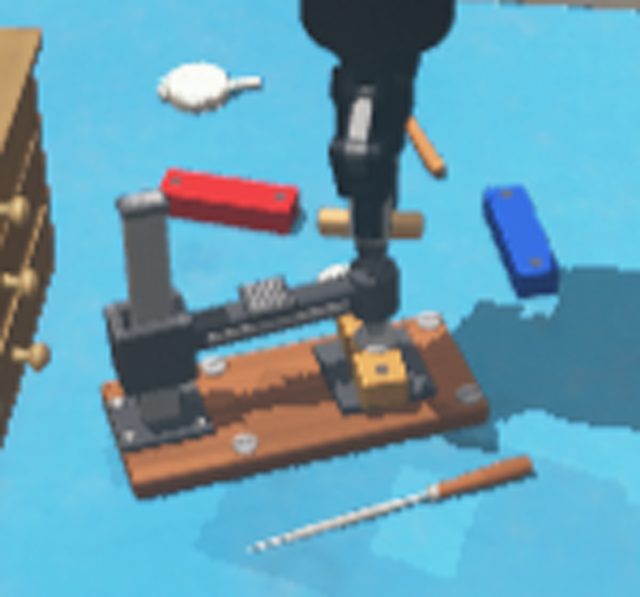

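The screw has turned 191° in total. The brass is unmoved at (382,369), and the thumb rest has risen slightly, to (267,293). I'll check the extra tilt by comparing patches with the frame taken just after binding.

```bash
python3 - <<'E'
from h import *
from rig import grab_frame
np.set_printoptions(precision=3,suppress=True)
im=grab_frame("side");cv2.imwrite("pics/side16.png",im[:,:,::-1])
g=lambda n:cv2.cvtColor(cv2.imread(f"pics/{n}.png"),cv2.COLOR_BGR2GRAY).astype(np.float32)
A,B=g("side5"),g("side16")
def match(c,w,h,A,B):
    x,y=c; t=A[y-h:y+h+1,x-w:x+w+1]; s=B[y-h-4:y+h+5,x-w-4:x+w+5]
    m=cv2.matchTemplate(cv2.resize(s,None,fx=8,fy=8,interpolation=cv2.INTER_CUBIC),cv2.resize(t,None,fx=8,fy=8,interpolation=cv2.INTER_CUBIC),cv2.TM_CCOEFF_NORMED)
    _,v,_,l=cv2.minMaxLoc(m); return (np.array(l)/8-4),round(v,3)
for nm,c,w,h in (("thumb",(312,229),7,6),("collar",(285,240),11,9),("head",(338,230),6,6),("arm",(325,231),5,5),("brassspot",(339,246),6,6),("boardscrew",(300,246),4,4),("handscrew",(307,263),4,4)):
    print(nm,match(c,w,h,A,B))
# px per mm upward at the thumb
print(proj("side",[533,-49,92])-proj("side",[533,-49,91]))
for th in (0.029,.05,.06): 
    q=lambda th,z0:np.array([533,-49,90.5])
E
```

```text
thumb (array([-0.375, -0.25 ]), 0.943)
collar (array([-0.25,  0.  ]), 0.987)
head (array([ 0.125, -0.5  ]), 0.898)
arm (array([-0.125, -0.625]), 0.838)
brassspot (array([ 0.25 , -0.375]), 0.723)
boardscrew (array([0., 0.]), 0.958)
handscrew (array([-0.125,  0.   ]), 0.971)
[-0.008 -0.334]
```

The thumb rest rose about 0.25–0.6 px (1–2 mm) while the collar stayed put. That is about +0.02 rad of tilt, consistent with 30–40 N. I'll turn a little more for margin, then open and retreat.

drive_tool(rows=[0,0,0,6,0,0,0,0,0,0,12,0,0,0,0,0,0,18,0,0,0,0,0,0,22,0,0,0,0,0,0,22,0,0,0,0,0,0,22,0,0,0])

```text
clock: 20.38
eef_pos: [480.0, -73.9, 124.3]
tcp_rot: [1.475, 1.568, -2.108]
contact_force: [-1.7, 0.7, 2.4]
opening: 0.171
```

drive_tool(rows=[0,0,0,0,0,0,20,0,0,0,0,0,0,40,0,0,0,0,0,0,40,-10,0,0,0,0,0,40,-30,0,0,0,0,0,40,-60,0,0,0,0,0,40,-90,0,0,0,0,0,40,-110,0,0,0,0,0,40,-110,0,0,0,0,0,40])

```text
clock: 21.5
eef_pos: [481.2, -73.8, 236.1]
tcp_rot: [2.661, 1.567, -0.922]
contact_force: [0.3, 0.6, -0.3]
opening: 0.399
```

```bash
python3 - <<'E'
from h import *
np.set_printoptions(precision=3,suppress=True)
p,R,s=cur();print(p,s['contact_force'],np.degrees(np.arctan2(*R.as_matrix()[1::-1,1])))
v=R.inv().apply([-50,320,0]);print(v)
E
```

```text
[481.188 -73.777 236.148] [ 0.333  0.592 -0.338] -115.31383351673965
[  -1.018 -267.894  182.021]
```

Moving aside so both cameras can see the clamp.

drive_tool(rows=[0,-30,20,0,0,0,40,0,-75,50,0,0,0,40,0,-120,82,0,0,0,40,0,-165,112,0,0,0,40,0,-210,142,0,0,0,40,0,-250,170,0,0,0,40,0,-268,182,0,0,0,40,0,-268,182,0,0,0,40])

```text
clock: 22.5
eef_pos: [430.5, 247.3, 234.1]
tcp_rot: [2.264, 1.567, -1.316]
contact_force: [0.5, -0.6, -0.4]
opening: 0.399
```

```bash
python3 - <<'E'
from h import *
from rig import grab_frame
a=grab_frame("side");b=grab_frame("top");cv2.imwrite("pics/side17.png",a[:,:,::-1]);cv2.imwrite("pics/top17.png",b[:,:,::-1])
cv2.imwrite("pics/m17.png",np.hstack([cv2.resize(a[160:300,250:400],(400,373),interpolation=cv2.INTER_CUBIC),cv2.resize(b[178:290,290:410],(400,373),interpolation=cv2.INTER_CUBIC)])[:,:,::-1])
g=lambda n:cv2.cvtColor(cv2.imread(f"pics/{n}.png"),cv2.COLOR_BGR2GRAY).astype(np.float32)
def match(c,w,h,A,B):
    x,y=c; t=A[y-h:y+h+1,x-w:x+w+1]; s=B[y-h-4:y+h+5,x-w-4:x+w+5]
    m=cv2.matchTemplate(cv2.resize(s,None,fx=8,fy=8,interpolation=cv2.INTER_CUBIC),cv2.resize(t,None,fx=8,fy=8,interpolation=cv2.INTER_CUBIC),cv2.TM_CCOEFF_NORMED)
    _,v,_,l=cv2.minMaxLoc(m); return (np.array(l)/8-4),round(v,3)
A,B=g("top0"),g("top17")
for nm,c,w,h in (("brass spot L",(345,249),6,6),("brass R",(371,241),5,5),("tin",(388,240),9,9),("file handle",(327,275),7,13),("loupe",(193,281),10,10),("spool",(195,230),9,9),("hammer",(465,246),30,18)):
    print("top",nm,match(c,w,h,A,B))
A,B=g("top6"),g("top17");print("thumb/collar top since bind",match((347,219),6,6,A,B),match((336,200),9,9,A,B),"file",match((327,275),7,13,A,B))
A,B=g("side5"),g("side17");print("side",match((312,229),7,6,A,B),match((285,240),11,9,A,B))
E
```

```text
top brass spot L (array([-0.125,  0.   ]), 0.94)
top brass R (array([0., 0.]), 0.983)
top tin (array([0., 0.]), 0.998)
top file handle (array([ 1.875, -0.75 ]), 0.846)
top loupe (array([-4.   , -0.375]), 0.205)
top spool (array([ 4.  , -3.75]), 0.188)
top hammer (array([0., 0.]), 0.998)
thumb/collar top since bind (array([-0.25 , -0.125]), 0.765) (array([ 0.   , -0.125]), 0.968) file (array([0., 0.]), 0.996)
side (array([-0.375, -0.25 ]), 0.931) (array([-0.25,  0.  ]), 0.984)
```

View pics/m17.png

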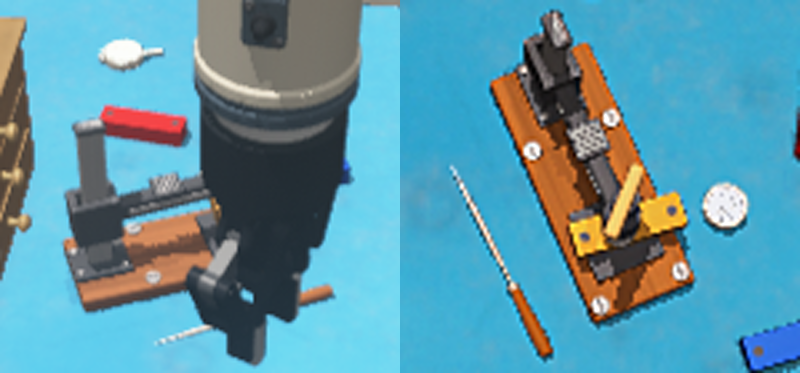

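View pics/top17.png

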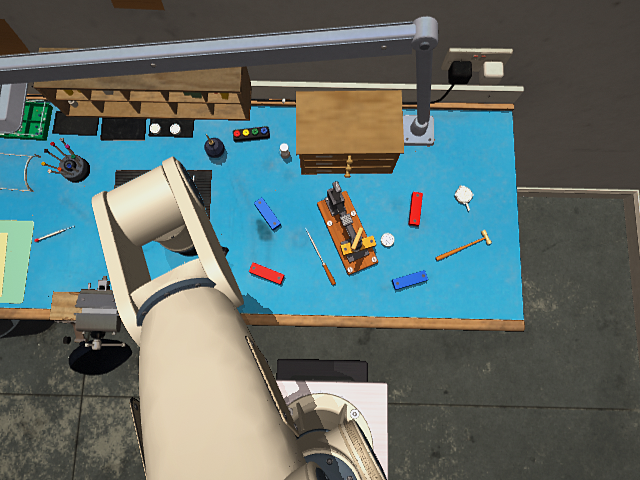

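```bash
python3 - <<'E'
from h import *
np.set_printoptions(precision=2,suppress=True)
c=[]
for n in ("top0","top6","top17"):
    t=cv2.imread(f"pics/{n}.png")
    hsv=cv2.cvtColor(t,cv2.COLOR_BGR2HSV)[222:256,340:372]
    # crossbar: pale wood (lower saturation than brass)
    k=((hsv[:,:,0]>12)&(hsv[:,:,0]<28)&(hsv[:,:,1]>70)&(hsv[:,:,1]<165)&(hsv[:,:,2]>140)).astype(np.uint8)
    nn,l,st,ce=cv2.connectedComponentsWithStats(k); i=1+np.argmax(st[1:,4])
    rc=cv2.minAreaRect(np.argwhere(l==i)[:,::-1].astype(np.float32)); 
    px=np.array(rc[0])+[340,222]; z=151.8 if n=="top0" else 130.5
    print(n,st[i],px,rc[1:],plane("top",*px,z))
t=cv2.imread("pics/top17.png")[170:290,290:410];cv2.imwrite("pics/top17c.png",cv2.resize(t[20:100,25:105],(800,800)[:2],interpolation=cv2.INTER_CUBIC)[:600])
E
```

```text
top0 [ 15   3   7  25 102] [358.27 237.15] ((24.1867733001709, 4.465250492095947), 82.87498474121094) [479.22 -73.57 151.8 ]
top6 [14  5  7 23 92] [357.4  238.01] ((22.498302459716797, 4.054638862609863), 81.46923065185547) [481.51 -73.05 130.5 ]
top17 [11  5 12 22 93] [356.72 237.81] ((4.070499897003174, 22.45340347290039), 23.198589324951172) [481.95 -71.48 130.5 ]
```

View pics/top17c.png

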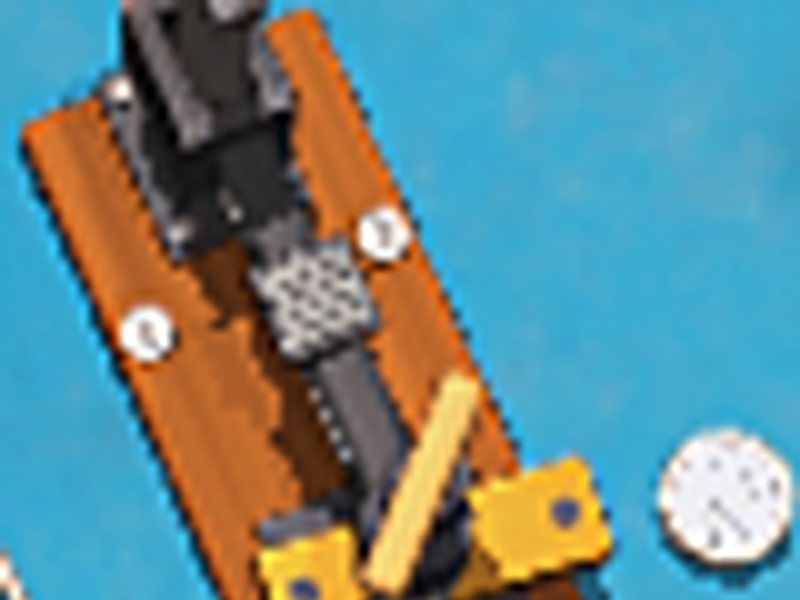

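Tilt evidence is slightly lower than I'd expect: about 0.041 rad from the handle shift. I'll move the arm fully clear of the side view, as at the start, and measure the tilt more carefully before deciding.

```bash
python3 - <<'E'
from h import *
np.set_printoptions(precision=3,suppress=True)
p,R,s=cur();print(R.inv().apply(np.array([240,575,234])-p))
E
```

```text
[  -1.132 -216.328  313.136]
```

drive_tool(rows=[0,-15,22,0,0,0,40,0,-45,65,0,0,0,40,0,-75,108,0,0,0,40,0,-105,152,0,0,0,40,0,-135,195,0,0,0,40,0,-165,238,0,0,0,40,0,-195,282,0,0,0,40,0,-216,313,0,0,0,40,0,-216,313,0,0,0,40])

```text
clock: 23.72
eef_pos: [269.6, 558.6, 229.5]
tcp_rot: [-0.095, 1.516, 2.665]
contact_force: [0.7, -0.2, -0.2]
opening: 0.401
```

```bash
python3 - <<'E'
from h import *
from rig import grab_frame
np.set_printoptions(precision=2,suppress=True)
a=grab_frame("side");b=grab_frame("top");cv2.imwrite("pics/side18.png",a[:,:,::-1]);cv2.imwrite("pics/top18.png",b[:,:,::-1])
cv2.imwrite("pics/m18.png",cv2.resize(a[160:300,250:400],(640,597),interpolation=cv2.INTER_CUBIC)[:,:,::-1])
g=lambda n:cv2.cvtColor(cv2.imread(f"pics/{n}.png"),cv2.COLOR_BGR2GRAY).astype(np.float32)
def match(c,w,h,A,B,o=(0,0)):
    x,y=c; t=A[y-h:y+h+1,x-w:x+w+1]; x+=o[0];y+=o[1]; s=B[y-h-4:y+h+5,x-w-4:x+w+5]
    m=cv2.matchTemplate(cv2.resize(s,None,fx=16,fy=16,interpolation=cv2.INTER_CUBIC),cv2.resize(t,None,fx=16,fy=16,interpolation=cv2.INTER_CUBIC),cv2.TM_CCOEFF_NORMED)
    _,v,_,l=cv2.minMaxLoc(m); return (np.array(l)/16-4+o),round(v,3)
S0,S5,S16,S18=map(g,("side0","side5","side16","side18"))
for nm,c,w,h in (("thumb",(312,221),7,6),("collar",(285,232),11,9),("head",(338,222),6,6),("arm",(325,223),6,5),("arm2",(303,227),5,6)):
    print(nm,"0->5",match(c,w,h,S0,S5,(0,7)),"0->16",match(c,w,h,S0,S16,(0,7)),"0->18",match(c,w,h,S0,S18,(0,7)))
E
```

```text
thumb 0->5 (array([-0.12,  8.06]), 0.951) 0->16 (array([-1. ,  7.5]), 0.949) 0->18 (array([-1. ,  7.5]), 0.956)
collar 0->5 (array([0.5, 8.5]), 0.957) 0->16 (array([0.31, 8.5 ]), 0.947) 0->18 (array([0.31, 8.5 ]), 0.941)
head 0->5 (array([-0.31,  6.69]), 0.778) 0->16 (array([-0.56,  6.25]), 0.882) 0->18 (array([-0.56,  6.06]), 0.922)
arm 0->5 (array([-2.5 ,  8.12]), 0.814) 0->16 (array([-0.81,  7.06]), 0.911) 0->18 (array([-1.25,  7.12]), 0.901)
arm2 0->5 (array([-0.12,  8.  ]), 0.927) 0->16 (array([-0.56,  7.88]), 0.939) 0->18 (array([-0.69,  7.94]), 0.936)
```

View pics/m18.png

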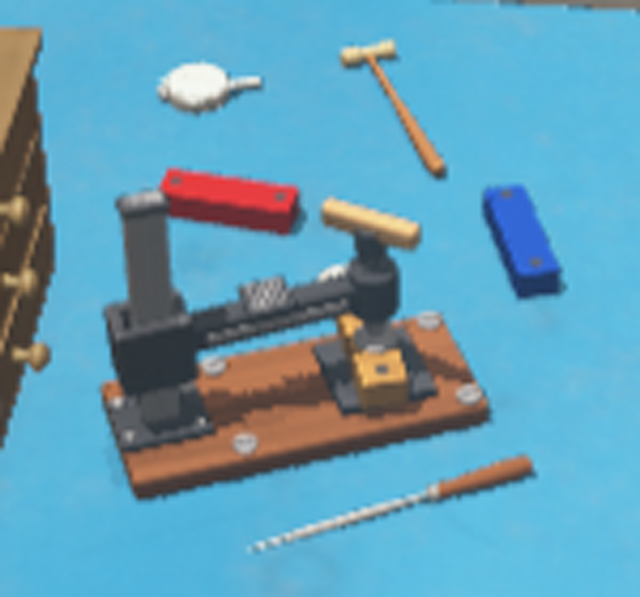

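```bash
python3 - <<'E'
from h import *
np.set_printoptions(precision=2,suppress=True)
def bar(img,x0,x1,y0,y1,lo=70,hi=165,vmin=100):
    t=cv2.imread(f"pics/{img}.png"); hsv=cv2.cvtColor(t,cv2.COLOR_BGR2HSV)[y0:y1,x0:x1]
    k=((hsv[:,:,0]>8)&(hsv[:,:,0]<30)&(hsv[:,:,1]>lo)&(hsv[:,:,1]<hi)&(hsv[:,:,2]>vmin)).astype(np.uint8)
    nn,l,st,ce=cv2.connectedComponentsWithStats(k); i=1+np.argmax(st[1:,4])
    rc=cv2.minAreaRect(np.argwhere(l==i)[:,::-1].astype(np.float32)); return np.array(rc[0])+[x0,y0],ce[i]+[x0,y0],st[i],rc[1:]
S={n:bar(n,322,354,192,224) for n in("side0","side5","side18")}
T={n:bar(n,340,372,222,256,vmin=140) for n in("top0","top6","top17","top18")}
for d in(S,T):
    for n in d: print(n,*d[n])
for a,b in(("top0","side0"),("top6","side5"),("top18","side18")):
    print(a,"rect",tri(T[a][0],S[b][0]),"centroid",tri(T[a][1],S[b][1]))
b=cv2.imread("pics/side5.png")[195:255,315:365];c=cv2.imread("pics/side18.png")[195:255,315:365]
cv2.imwrite("pics/cmp.png",np.hstack([cv2.resize(q,(400,480),interpolation=cv2.INTER_CUBIC) for q in(b,c)]))
E
```

```text
side0 [338.5 203.5] [337.9  203.03] [  5   9  24   6 118] ((5.0, 23.0), 90.0)
side5 [337.  211.5] [336.52 211.06] [  4  17  23   6 109] ((5.0, 22.0), 90.0)
side18 [336.31 212.16] [336.37 211.95] [  4  15  22  11 111] ((22.115049362182617, 5.357061386108398), 15.945395469665527)
top0 [358.27 237.15] [358.43 237.38] [ 15   3   7  25 102] ((24.1867733001709, 4.465250492095947), 82.87498474121094)
top6 [357.4  238.01] [357.33 238.  ] [14  5  7 23 92] ((22.498302459716797, 4.054638862609863), 81.46923065185547)
top17 [356.72 237.81] [356.74 237.83] [11  5 12 22 93] ((4.070499897003174, 22.45340347290039), 23.198589324951172)
top18 [356.7  237.81] [356.69 237.95] [11  5 12 22 97] ((4.569057941436768, 22.439151763916016), 23.962486267089844)
top0 rect (array([478.81, -73.62, 150.09]), np.float64(1.4951356214188738)) centroid (array([479.22, -74.04, 150.7 ]), np.float64(0.5635386348878709))
top6 rect (array([481.56, -73.2 , 127.46]), np.float64(1.1019845339858958)) centroid (array([482.02, -73.01, 128.6 ]), np.float64(0.18601184803381918))
top18 rect (array([482.58, -71.66, 126.56]), np.float64(0.3427674248485944)) centroid (array([482.29, -71.62, 127.17]), np.float64(0.012663013479572247))
```

View pics/cmp.png

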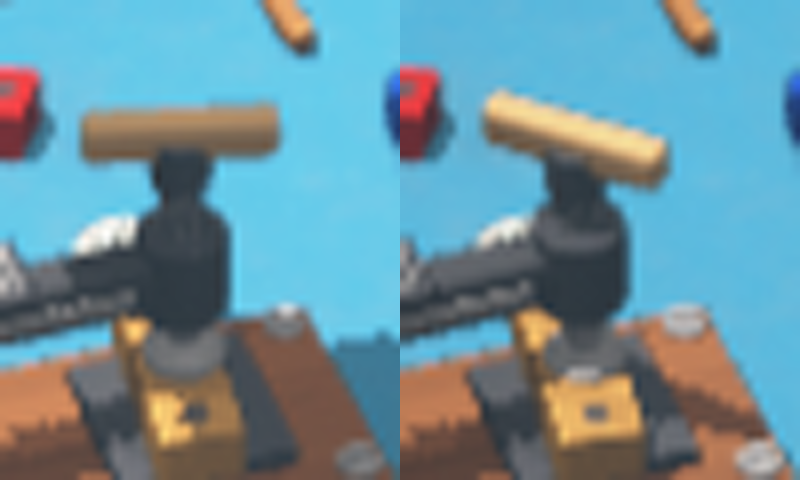

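After tightening, the arm head has risen 2–3 mm relative to the bound state. The handle has dropped about 1 mm and the tilt is roughly 0.045–0.055. By turns I'd estimate about 40 N, but by tilt only about 25–35 N, which is too close to the 25 N floor. I'll add about 40° more for margin; that stays far below 75 N.

```bash
python3 - <<'E'
from h import *
np.set_printoptions(precision=2,suppress=True)
p,R,s=cur();print(p,s['qpos'],delta([481,-73,185],down(-115)))
E
```

```text
[269.94 557.05 229.68] [1.09 0.35 1.65 0.06 1.15 3.02] (array([  19.  ,  505.75, -432.85]), array([3.07, 3.11, 0.17]))
```

drive_tool(rows=[0,20,-17,0,0,0,40,0,60,-51,0.3,0.3,0,40,0,110,-94,0.6,0.6,0,40,0,160,-137,1,1,0,40,0,210,-180,1.3,1.3,0,40,0,260,-222,1.6,1.6,0,40,0,310,-265,1.9,1.9,0.1,40,0,350,-300,2.1,2.1,0.1,40,0,380,-325,2.3,2.3,0.1,40,0,395,-338,2.4,2.4,0.1,40])

```text
clock: 25.08
eef_pos: [435.1, 61.1, 209.7]
tcp_rot: [-0.053, 1.559, 2.659]
contact_force: [0.7, 0.6, -0.1]
opening: 0.4
```

```bash
python3 - <<'E'
from h import *
np.set_printoptions(precision=2,suppress=True)
p,R,s=cur();print(p,s['qpos'],delta([481,-73,180],down(-115)))
E
```

```text
[435.11  61.12 209.7 ] [0.13 0.09 2.03 0.01 1.03 2.13] (array([ 28.48, 102.91, -97.85]), array([0.43, 0.68, 0.03]))
```

drive_tool(rows=[0,35,-33,0.1,0.2,0,40,0,70,-67,0.3,0.5,0,40,10,95,-90,0.4,0.7,0,40,28,103,-98,0.4,0.7,0,40,28,103,-98,0.4,0.7,0,40,28,103,-98,0.4,0.7,0,40])

```text
clock: 25.82
eef_pos: [480.6, -73.3, 181.0]
tcp_rot: [-2.114, 1.57, 0.591]
contact_force: [-0.5, 0.7, 0.7]
opening: 0.399
```

```bash
python3 - <<'E'
from h import *
from rig import grab_frame
np.set_printoptions(precision=2,suppress=True)
p,R,s=cur();print(p,s['qpos'],delta([481,-73,123.5],down(-115)))
a=grab_frame("side")
cv2.imwrite("pics/m19.png",cv2.resize(a[180:260,300:380],(600,600),interpolation=cv2.INTER_CUBIC)[:,:,::-1])
E
```

```text
[480.58 -73.29 180.96] [-0.15  0.2   1.97  0.    0.97  1.85] (array([57.46, -0.41, -0.24]), array([-0.02, -0.02,  0.03]))
```

View pics/m19.png

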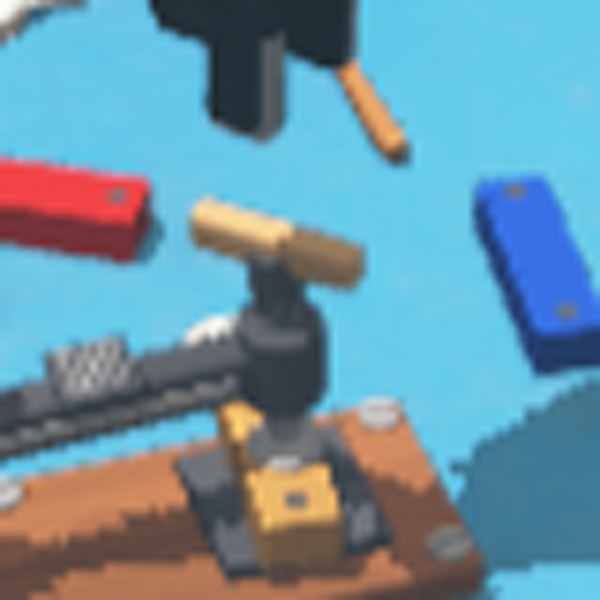

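The fingers are above the crossbar, whose centre is at (278,243), and aligned with it. I'll descend and grip.

drive_tool(rows=[15,-0.4,-0.2,0,0,0,40,35,-0.4,-0.2,0,0,0,40,50,-0.4,-0.2,0,0,0,40,57,-0.4,-0.2,0,0,0,40,57,-0.4,-0.2,0,0,0,40,57,-0.4,-0.2,0,0,0,20,57,-0.4,-0.2,0,0,0,5,57,-0.4,-0.2,0,0,0,0,57,-0.4,-0.2,0,0,0,0,57,-0.4,-0.2,0,0,0,0])

```text
clock: 27.12
eef_pos: [481.3, -73.2, 124.7]
tcp_rot: [-3.081, 1.569, -0.375]
contact_force: [-3.4, -5.4, 3.8]
opening: 0.166
```

drive_tool(rows=[0,0,0,7,0,0,0,0,0,0,14,0,0,0,0,0,0,21,0,0,0,0,0,0,28,0,0,0,0,0,0,35,0,0,0,0,0,0,40,0,0,0,0,0,0,40,0,0,0,0,0,0,40,0,0,0])

```text
clock: 28.12
eef_pos: [481.1, -73.5, 124.8]
tcp_rot: [-2.684, 1.569, -0.674]
contact_force: [-2.5, -4.9, 1.2]
opening: 0.168
```

```bash
python3 - <<'E'
from h import *
from rig import grab_frame
np.set_printoptions(precision=2,suppress=True)
p,R,s=cur();print(p,s['qpos'],s['wrist_torque'],s['contact_force'],np.degrees(np.arctan2(*R.as_matrix()[1::-1,1])))
a=grab_frame("side")
cv2.imwrite("pics/m20.png",cv2.resize(a[180:260,300:380],(600,600),interpolation=cv2.INTER_CUBIC)[:,:,::-1])
E
```

```text
[481.1  -73.46 124.82] [-0.15  0.28  2.02 -0.    0.84  2.55] [-0.82  0.54  0.12] [-2.49 -4.92  1.22] -154.84574791253638
```

View pics/m20.png

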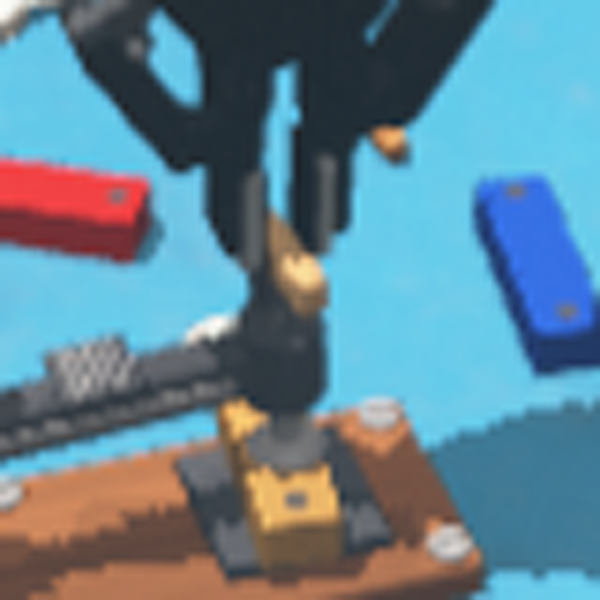

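The crossbar followed, and its near end is now at (302,275). The brass spot stays at (296,499). I'll release and withdraw.

drive_tool(rows=[0,0,0,0,0,0,20,0,0,0,0,0,0,40,0,0,0,0,0,0,40,-10,0,0,0,0,0,40,-30,0,0,0,0,0,40,-60,0,0,0,0,0,40,-90,0,0,0,0,0,40,-110,0,0,0,0,0,40,-110,0,0,0,0,0,40])

```text
clock: 29.3
eef_pos: [482.1, -73.4, 236.8]
tcp_rot: [-2.255, 1.566, -0.245]
contact_force: [0.6, -0.5, 0.2]
opening: 0.402
```

```bash
python3 - <<'E'
from h import *
np.set_printoptions(precision=2,suppress=True)
p,R,s=cur();print(p,s['qpos'],delta([430,250,235],down(-100)))
E
```

```text
[482.13 -73.41 236.77] [-0.15  0.13  1.92 -0.    1.09  2.55] (array([  1.1 , -90.19, 314.92]), array([-54.86,  -0.28,   0.12]))
```

drive_tool(rows=[0,-9,31,-8,0,0,40,0,-24,84,-16,0,0,40,0,-39,136,-24,0,0,40,0,-54,189,-32,0,0,40,0,-69,241,-40,0,0,40,0,-84,293,-48,0,0,40,0,-90,315,-55,0,0,40,0,-90,315,-55,0,0,40])

```text
clock: 30.3
eef_pos: [428.9, 251.1, 235.1]
tcp_rot: [2.868, 1.567, -0.443]
contact_force: [0.1, -1.0, -0.2]
opening: 0.404
```

```bash
python3 - <<'E'
from h import *
from rig import grab_frame
a=grab_frame("side");b=grab_frame("top");cv2.imwrite("pics/side21.png",a[:,:,::-1]);cv2.imwrite("pics/top21.png",b[:,:,::-1])
cv2.imwrite("pics/m21.png",np.hstack([cv2.resize(a[160:300,250:400],(400,373),interpolation=cv2.INTER_CUBIC),cv2.resize(b[178:290,290:410],(400,373),interpolation=cv2.INTER_CUBIC)])[:,:,::-1])
g=lambda n:cv2.cvtColor(cv2.imread(f"pics/{n}.png"),cv2.COLOR_BGR2GRAY).astype(np.float32)
def match(c,w,h,A,B,o=(0,0)):
    x,y=c; t=A[y-h:y+h+1,x-w:x+w+1]; x+=o[0];y+=o[1]; s=B[y-h-4:y+h+5,x-w-4:x+w+5]
    m=cv2.matchTemplate(cv2.resize(s,None,fx=16,fy=16,interpolation=cv2.INTER_CUBIC),cv2.resize(t,None,fx=16,fy=16,interpolation=cv2.INTER_CUBIC),cv2.TM_CCOEFF_NORMED)
    _,v,_,l=cv2.minMaxLoc(m); return (np.array(l)/16-4+o),round(v,3)
A,B=g("top0"),g("top21")
for nm,c,w,h in (("brass L",(345,249),6,6),("brass R",(371,241),5,5),("tin",(388,240),9,9),("file handle",(327,275),7,13),("hammer",(465,246),30,18)): print(nm,match(c,w,h,A,B))
A,B=g("side0"),g("side21")
for nm,c,w,h in (("thumb",(312,221),7,6),("collar",(285,232),11,9)): print(nm,match(c,w,h,A,B,(0,7)))
print(r.sense()['contact_force'],r.sense()['qvel'])
E
```

```text
brass L (array([-0.0625,  0.0625]), 0.882)
brass R (array([0., 0.]), 0.981)
tin (array([0., 0.]), 0.998)
file handle (array([ 1.875 , -0.8125]), 0.846)
hammer (array([0., 0.]), 0.998)
thumb (array([-1.    ,  7.5625]), 0.948)
collar (array([0.25, 8.5 ]), 0.934)
[ 0.61842586 -0.73030244  0.06168237] [-1.75279155e-02 -7.60220165e-03  8.24601565e-05 -7.39803928e-04
  3.38313628e-03 -1.33618017e-03]
```

View pics/m21.png

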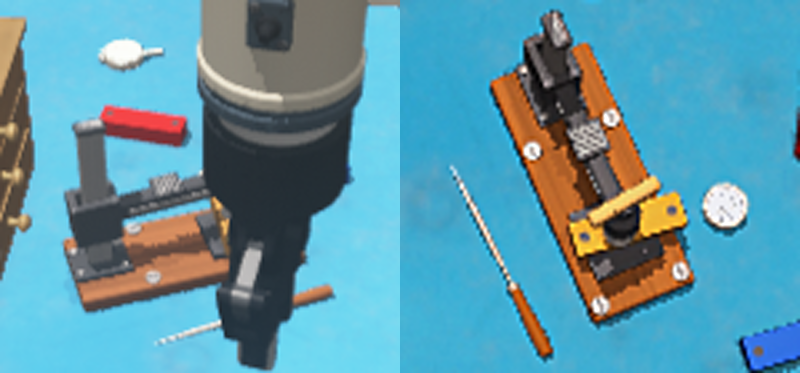

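Everything is at rest, the robot is clear of the scene, and the brass has not moved. I'm handing in.

```bash
python3 - <<'E'
from rig import sign_off
print(sign_off())
E
```

```text
the job is handed in; nothing more can be done
None
```

The job is handed in with the brass bar clamped, at about 30 s of the 61 s allowed. I could not measure the clamping force directly, so 25–75 N is my estimate, not a reading.

**What I did**
- I pressed the thumb rest with the shut fingers and slid the jaw down about 20 mm. With the pad on the brass I pressed to 15–17 N, until the rest felt hard and the arm was visibly tilted. The screw was still at its starting angle of about 0.3 rad.
- I gripped the T-handle and turned it clockwise in three grips, about 250° (4.4 rad) in total. I then let go and moved the arm clear.

**What the last checks showed**
- **Bar and bystanders:** The brass bar moved less than 0.1 px, and the tin and hammer did not move. I did not compare the loupe and spool in the last pictures, because the arm hid them; the gauge I did not check. The arm never went near the loupe or spool.
- **Tilt:** The arm is still tilted, at roughly 0.04–0.055 rad, so it is still bound on the post.

**What disagreed**
- **Force:** Counting turns at 9 N per rad gives about 45–50 N. The tilt seen in the pictures pointed lower, about 25–35 N after 213°. That is why I added the last 40°, which is more than the half turn asked for. That last turn gave no visible further tilt at this picture resolution.
- **Grip opening:** The fingers stopped at 0.17–0.20 rather than the 0.13 expected for an 11 mm bar. The crossbar still turned with the tool without slipping.
- **File:** The file's handle end shows a shift of about 4 mm since the first picture. It appeared before any contact, so it probably settled on its own, and it is well inside the 20 mm limit.

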